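# Clear the carver's bench: flats, points and rubbing brick to their places

## Task

Clear the stone carver's tools off the bench: lay the two loose flat chisels in the empty bays of the rack that already holds a flat chisel, the two loose point chisels in the empty bays of the rack that already holds a point, and the dark rubbing brick flat in the shallow metal drip tray. One chisel to a bay, roughly centred lengthwise, lying level across both battens, either end forward; the chisels already racked stay in the racks. Set each thing down, do not let it drop or throw it: edges and stone chip.

Things in the scene. Friction and masses are not known exactly. Their poses are not given: they have to be found in the camera images.
- flat_a: loose flat chisel, plain grey steel, 170 mm long: a straight octagonal bar 16 mm across the flats from x = -85 to +51 mm, then a blade that flares to 32 mm wide and thins to an edge at x = +85 mm. 0.24 kg, balance point about x = -10 mm; origin on the bar's axis at mid-length, 8 mm above what it lies on; x towards the cutting end, z up at the start
- flat_b: the second loose flat chisel, the same as flat_a in every way
- point_a: loose point chisel, plain grey steel, 170 mm long: a straight octagonal bar 16 mm across the flats from x = -85 to +45 mm, then tapering to a sharp point at x = +85 mm, nowhere wider than the bar. 0.24 kg, balance point about x = -10 mm; origin on the bar's axis at mid-length, 8 mm above what it lies on; x towards the cutting end, z up at the start
- point_b: the second loose point chisel, the same as point_a in every way
- rubbing_brick: loose rubbing brick of dark grey abrasive, a plain block 100 mm (x) by 46 mm (y) by 28 mm high, 0.3 kg; origin at the centre of its underside, z up
- flat_rack: Oak rack, fixed: 140 (x) x 160 (y) x 10 mm board, two 12 mm battens across it at x = -34, +34. Three bays side by side at y = -50, 0, 50; a chisel lies along x across both battens. Bay 32 mm wide at the bottom, 42 at the mouth; heights above the underside: bay bottom 20, uprights between bays 32. Origin: centre of underside, z up. flat_resident lies in one outer bay, the other two are empty
- point_rack: Oak rack, fixed: 140 (x) x 160 (y) x 10 mm board, two 12 mm battens across it at x = -34, +34. Three bays side by side at y = -50, 0, 50; a chisel lies along x across both battens. Bay 32 mm wide at the bottom, 42 at the mouth; heights above the underside: bay bottom 20, uprights between bays 32. Origin: centre of underside, z up. point_resident lies in the middle bay, the outer two are empty
- drip_tray: shallow bright metal drip tray, fixed, empty: 170 mm (x) by 140 mm (y) outside, walls 3 mm thick and 16 mm high with a rolled rim, inner floor 3 mm above the underside with low drawn ribs. Origin: centre of the underside, z up
- flat_resident: the flat chisel that already lies in flat_rack in an outer bay, the same size as flat_a; loose, to be left in the rack. Origin and axes as for flat_a
- point_resident: the point chisel that already lies in point_rack in the middle bay, the same size as point_a; loose, to be left in the rack. Origin and axes as for point_a

How it is judged:
By the outcome, as a careful person would: the job done as asked, in the order asked, and still so for the second after the job is handed in, with the robot touching nothing.
It also fails if it takes over 122 s, if anything falls off the work surface, if the arm or the gripper's body presses on something with over 40 N, if the wrist force passes 120 N, or if a joint passes its speed limit or range.

## Robot

A 6-joint arm with a two-finger parallel gripper is mounted at the origin on the work surface. World frame = base frame: x ahead of the robot, y to its left, z up, the work surface at z = 0. Lengths are in m, angles in degrees, forces in N, time in s.
With the tool pointing down it reaches from about 0.4 to 0.825 m from the base axis. Payload 7 kg.
Tool frame: the origin (TCP) lies at the very end of the fingers, on their centre line; the grasp point (between the pads) lies 19 mm behind it; x points along the fingers, z is the direction in which the jaws open and shut, and the axes are right-handed (so a half turn about x gives the same grasp; the last joint's range is limited). The gripper opens to 88 mm and grips with 3 to 60 N. Pads are 19 mm wide; open, the fingers measure 130 mm over their backs; the gripper's body (78 mm by 193 mm) begins 47 mm behind the grasp point.
Start: joints at [-51.618, 20.546, 0.682, 0, -70.136, -16.507], TCP at [0.251, -0.626, 0.227] pointing down, gripper open.
Joint ranges: [-176.03, 176.03], [-82.01, 121.73], [-58.28, 71.71], [-173.87, 95.51], [-174.79, -0.11], [-173.66, 173.66]. Speed limits (degrees/s): [136.94, 136.94, 172.46, 180, 180, 180].

## Interface

Orientations are given as [roll, pitch, yaw] about the fixed x, y, z axes, in that order (R = Rz(yaw) Ry(pitch) Rx(roll)).
In Python, from plant import sensors, cams, workorder gives the robot as it stands. The module is installed in compiled form; this text tells all that it offers.
- The arm moves only by the shell command python3 -m handwheel 'ROWS' [OPENING] [FORCE]. ROWS is JSON, one flat list of numbers, 4 for each row, row after row: the shift along the tool's x, y, z in cm, then the turn about the tool's x in degrees. A call has exactly 10 rows; each row is the pose to reach, as a shift and turn from the pose commanded when the call began, along the tool's axes at that moment; what a row does not reach only later rows make up. A row lasts 1/8 s, in which the tool goes at most 62.5 mm and 10.7 degrees, less where a joint would pass 70% of its speed; a pose out of reach is approached as far as the arm can. A call with a gripper value outside its range is refused whole. OPENING is the finger opening in cm, from 0 to 8.76, set as the call begins (- or left out, the last holds). The fingers move at their own pace and stop on an object; FORCE is the grip in N (left out, the last holds). Time passes only in rows, so rows that repeat a pose let the fingers close, or fill a call up. It gives the time, the measured TCP pose, the force and the opening at its end, in the units of the state.
- sensors.get_state(): the state, without advancing time (a new reading comes with each control period).
- cams.capture(name): name is "scene" or "top"; returns a dict with "image" (420x560x3 uint8, red, green, blue), "fov_y" (degrees; the focal length in pixels is half the picture's height over the tangent of half this angle, whatever the lens; pixels are square), "cx", "cy" (the principal point, pixels), "xyz" and "rotation" of the camera in the world. Camera axes: x right, y down, z forward; pixel columns grow to the right and rows downward; lengths in m; the calibration is good to about 2 mm. A picture is of the moment at which its call begins. There is no depth.
- workorder.close_job(): hands the job in, once; it reports no verdict.
The state is a dict: "time_s": time; "joints": joint angles; "qd": joint speeds; "joint_torque": joint torques, N m; "tcp_pos": TCP position; "eef_rot": TCP orientation; "contact_force": force on the tool from outside, world axes, zero at the start; "moment": the same for the moment, N m; "gripper_width": finger opening in m.
Only numpy, scipy, OpenCV 4.12 (cv2) and the standard library are available. Lean on these libraries where they do the work, as an engineer would, in place of code of your own. Each camera call takes 0.05 s, during which the arm holds its last target.

## Working session

There is one attempt and no reset: what is moved stays moved. The work goes in short steps, Python scripts to look and compute and a shell command to move; the robot and the scene stay as the last step left them, time stands still between calls to the robot, and variables do not carry over. Pictures are saved under pics/ and viewed, and the job is handed in when it is done.

```bash
mkdir -p pics; ls; python3 - <<'E'
from plant import sensors,cams
import cv2
s=sensors.get_state()
print(s)
for n in ("scene","top"):
    c=cams.capture(n)
    cv2.imwrite(f"pics/{n}0.png",c["image"][:,:,::-1])
    print(n,{k:v for k,v in c.items() if k!="image"})
E
```

```text
pics
{'time_s': 0.0, 'joints': array([-5.16176328e+01,  2.05918243e+01,  6.32296992e-01, -2.12346932e-02,
       -7.01351902e+01, -1.65052814e+01]), 'qd': array([ 0.07401739, -0.00239498, -0.04372054, -0.10352618,  0.00882523,
        0.07564349]), 'joint_torque': array([ 1.01296533e-03, -5.82719600e+01,  2.93048805e+01,  6.99729055e+00,
        6.71991846e-03, -1.97855657e-04]), 'tcp_pos': array([ 0.25128941, -0.62593976,  0.22560357]), 'eef_rot': array([  4.60595129,  89.90320116, 116.47580499]), 'contact_force': array([0.03941187, 0.57973941, 0.675471  ]), 'moment': array([-0.02430222, -0.00655284, -0.01856297]), 'gripper_width': 0.0878460721659254}
scene {'fov_y': 55.662304566727855, 'cx': 285.6379473639299, 'cy': 208.10639213531854, 'xyz': array([ 1.00742928, -0.08219129,  0.84275837]), 'rotation': array([-150.22972484,    0.61025657,   80.25888103])}
top {'fov_y': 46.46252039121447, 'cx': 279.2563848841588, 'cy': 212.06440189798369, 'xyz': array([ 0.43527569, -0.01334627,  1.10186911]), 'rotation': array([-1.74459712e+02,  1.62749826e-01, -9.03123469e+01])}
```

View pics/top0.png

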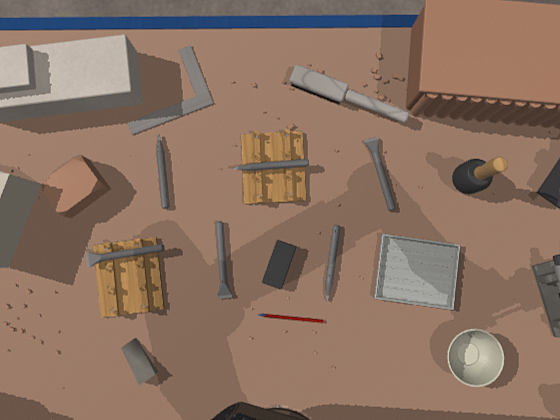

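View pics/scene0.png

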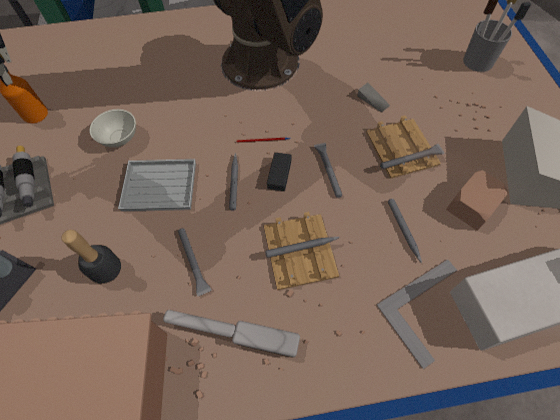

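```bash
cat > h.py <<'E'
import numpy as np,cv2
from scipy.spatial.transform import Rotation as R
from plant import sensors,cams
def cam(n):
    c=cams.capture(n); h=c["image"].shape[0]
    f=h/2/np.tan(np.radians(c["fov_y"]/2))
    c["K"]=np.array([[f,0,c["cx"]],[0,f,c["cy"]],[0,0,1]]); c["R"]=R.from_euler("xyz",c["rotation"],degrees=True).as_matrix()
    return c
def toworld(c,uv,z):
    uv=np.atleast_2d(np.array(uv,float)); d=np.c_[uv,np.ones(len(uv))]@np.linalg.inv(c["K"]).T@c["R"].T
    t=(z-c["xyz"][2])/d[:,2]
    return c["xyz"]+d*t[:,None]
def topx(c,P):
    p=(np.atleast_2d(P)-c["xyz"])@c["R"]@c["K"].T
    return p[:,:2]/p[:,2:]
def crop(c,box,s,fn):
    x0,y0,x1,y1=box
    im=cv2.resize(c["image"][y0:y1,x0:x1,::-1],None,fx=s,fy=s,interpolation=cv2.INTER_CUBIC)
    for x in range((x0//20+1)*20,x1,20):
        cv2.line(im,(int((x-x0)*s),0),(int((x-x0)*s),6),(0,255,0),1); cv2.putText(im,str(x),(int((x-x0)*s)-10,18),0,.4,(0,255,0),1)
    for y in range((y0//20+1)*20,y1,20):
        cv2.line(im,(0,int((y-y0)*s)),(6,int((y-y0)*s)),(0,255,0),1); cv2.putText(im,str(y),(8,int((y-y0)*s)+4),0,.4,(0,255,0),1)
    cv2.imwrite(fn,im)
E
python3 - <<'E'
from h import *
c=cam("top"); print(c["image"].shape)
crop(c,(80,120,320,300),3.3,"pics/t1.png"); crop(c,(200,120,470,320),2.9,"pics/t2.png")
c=cam("scene")
crop(c,(210,110,450,290),3.3,"pics/s1.png"); crop(c,(100,130,310,310),3.3,"pics/s2.png")
E
```

```text
(420, 560, 3)
```

View pics/t1.png

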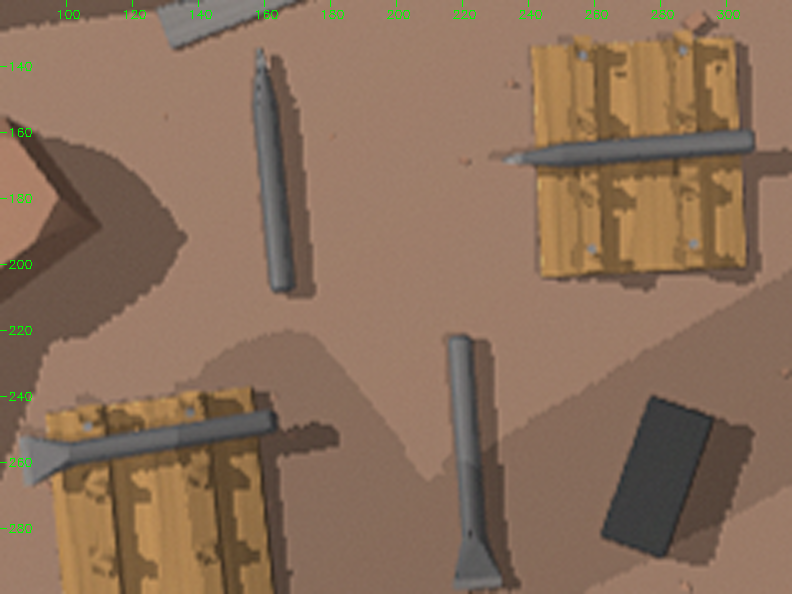

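View pics/t2.png

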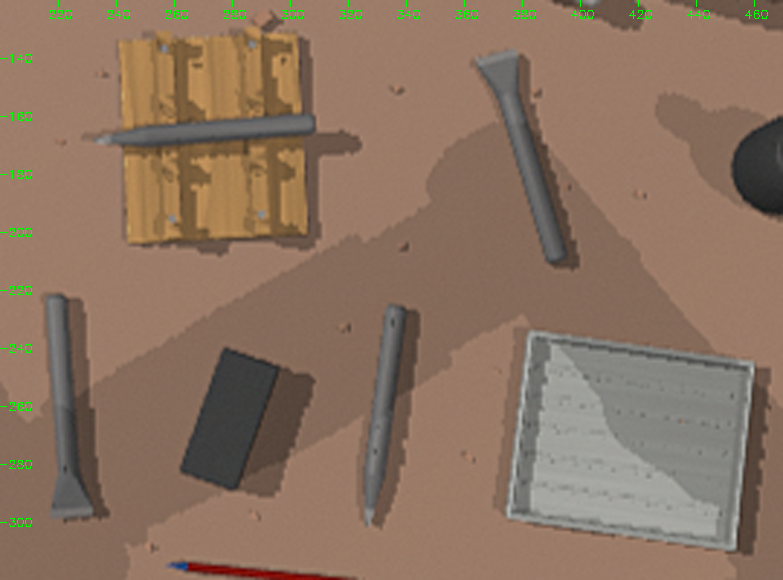

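View pics/s1.png

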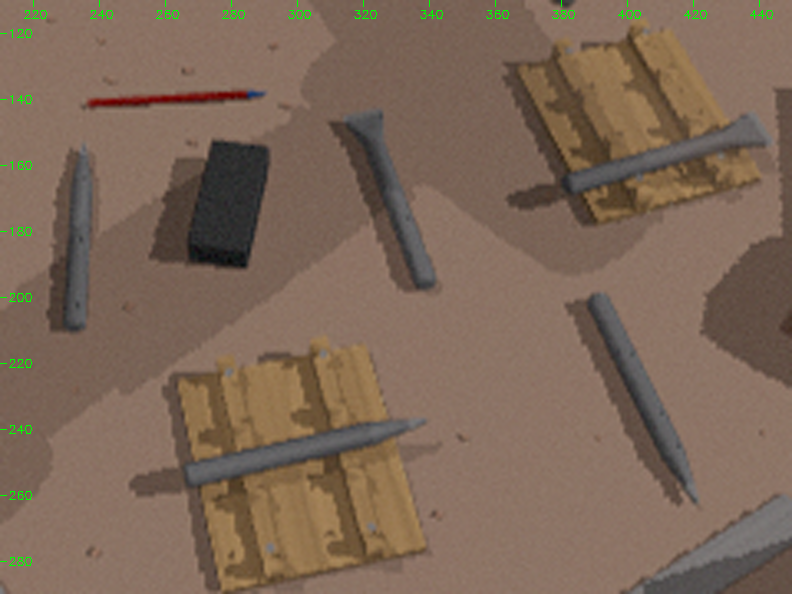

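View pics/s2.png

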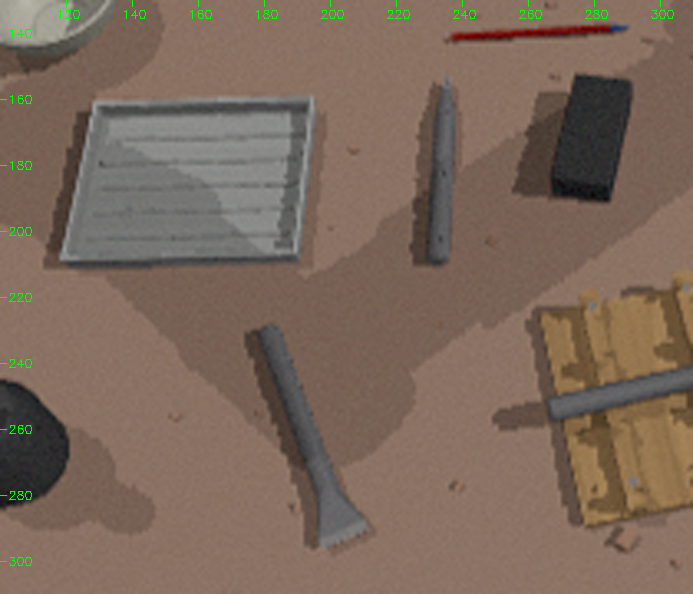

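```bash
cat > m1.py <<'E'
from h import *
T=cam("top");S=cam("scene")
def w(c,o,s,pts,z): return toworld(c,np.array(pts)/s+np.array(o)-.5+.5/s,z)
t1=(T,(80,120),3.3);t2=(T,(200,120),2.9);s1=(S,(210,110),3.3);s2=(S,(100,130),3.3)
def ch(n,v,butt,tip,z):
    p=w(*v,[butt,tip],z)[:,:2]; d=p[1]-p[0]
    print(n,"mid",np.round(p.mean(0)*1000,1),"yaw %.1f len %.1f"%(np.degrees(np.arctan2(d[1],d[0])),1000*np.hypot(*d)))
def bx(n,v,pts,z):
    p=w(*v,pts,z)[:,:2]
    print(n,"ctr",np.round(p.mean(0)*1000,1),[("%.1f@%.1f"%(1000*np.hypot(*d),np.degrees(np.arctan2(d[1],d[0])))) for d in np.roll(p,-1,0)-p])
ch("P1t",t1,(281,288),(261,48),.008);ch("P1s",s1,(598,298),(696,503),.008)
ch("P2t",t2,(395,308),(369,524),.008);ch("P2s",s1,(75,325),(83,148),.008)
ch("F1t",t1,(460,337),(479,582),.008);ch("F1s",s1,(426,284),(364,119),.008)
ch("F2t",t2,(556,260),(497,57),.008);ch("F2s",s2,(268,330),(343,538),.008)
ch("FRt",t1,(272,420),(26,462),.028);ch("FRs",s1,(570,184),(760,130),.028)
ch("PRt",t1,(752,140),(502,158),.028);ch("PRs",s1,(190,475),(425,421),.028)
bx("brick",t1,[(653,396),(713,418),(663,557),(601,535)],.028)
bx("Prackt",t1,[(532,45),(738,37),(747,268),(541,277)],.010)
bx("Pracks",s1,[(178,378),(368,346),(428,549),(222,592)],.010)
bx("Fracks",s1,[(517,65),(672,30),(760,182),(597,224)],.010)
bx("trayt",t2,[(529,333),(753,362),(734,549),(507,517)],.016)
bx("trays",s2,[(95,101),(313,98),(298,258),(62,260)],.016)
E
python3 m1.py; python3 - <<'E'
from h import *
c=cam("top"); crop(c,(75,225,185,330),5.5,"pics/t3.png")
E
```

```text
P1t mid [638. 255.] yaw 5.7 len 167.9
P1s mid [641.4 254.8] yaw 5.8 len 168.3
P2t mid [ 427.3 -126.2] yaw 172.2 len 166.1
P2s mid [ 432.5 -125.6] yaw 171.8 len 162.2
F1t mid [438.  117.5] yaw -175.2 len 165.2
F1s mid [443.4 118. ] yaw -175.5 len 160.8
F2t mid [ 626.4 -241.8] yaw 14.6 len 165.9
F2s mid [ 630.7 -241.5] yaw 14.7 len 167.5
FRt mid [450.7 327.7] yaw 99.4 len 164.9
FRs mid [455.7 327.6] yaw 98.4 len 161.5
PRt mid [645.3   9.9] yaw 93.8 len 169.1
PRs mid [648.1  10.6] yaw 94.0 len 165.0
brick ctr [425.7  -9.5] ['42.4@-110.4', '97.2@159.7', '43.3@70.3', '97.8@-20.8']
Prackt ctr [643.9   1.8] ['142.3@-88.1', '160.7@-178.4', '140.4@92.2', '161.4@2.3']
Pracks ctr [649.2   3.7] ['139.2@90.7', '157.8@2.3', '139.7@-87.8', '161.4@-177.9']
Fracks ctr [406.5 323.8] ['137.9@95.7', '162.1@5.7', '136.6@-83.5', '164.1@-173.8']
trayt ctr [ 407.9 -313.8] ['171.9@-97.7', '142.0@171.9', '172.2@81.7', '140.4@-8.3']
trays ctr [ 413.2 -312.3] ['171.0@80.8', '144.5@-7.6', '172.4@-99.5', '143.5@171.9']
```

View pics/t3.png

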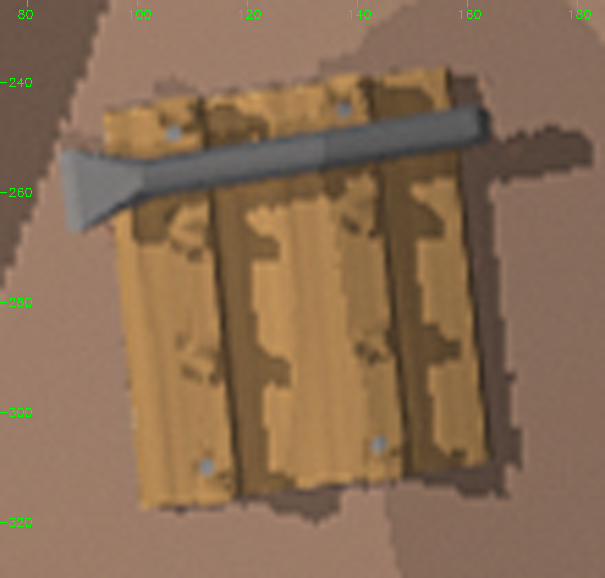

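```bash
python3 - <<'E'
from h import *
import cv2
c=cam("top"); crop(c,(0,130,150,260),4,"pics/a.png");crop(c,(100,320,180,400),4,"pics/b.png")
c=cam("scene"); crop(c,(430,150,560,260),4,"pics/c.png"); crop(c,(340,70,420,130),4,"pics/d.png")
I=[cv2.imread(f"pics/{k}.png") for k in "abcd"]
def st(a,b):
    h=max(a.shape[0],b.shape[0]);p=lambda i:cv2.copyMakeBorder(i,0,h-i.shape[0],0,4,cv2.BORDER_CONSTANT)
    return np.hstack([p(a),p(b)])
cv2.imwrite("pics/ab.png",cv2.resize(st(I[0],I[1]),(800,int(520*800/928))));cv2.imwrite("pics/cd.png",st(I[2],I[3])[:, :800] if 0 else st(I[2],I[3])[:600])
print(st(I[0],I[1]).shape,st(I[2],I[3]).shape)
t=(c,)
T=cam("top")
p=toworld(T,np.array([(106,113),(447,68),(487,458),(142,507)])/5.5+np.array([75,225])-.4,.010)[:,:2]
print(p.mean(0),[("%.1f@%.1f"%(1000*np.hypot(*d),np.degrees(np.arctan2(d[1],d[0])))) for d in np.roll(p,-1,0)-p])
s=sensors.get_state(); print(R.from_euler("xyz",s["eef_rot"],degrees=True).as_matrix().round(3))
E
```

```text
(520, 928, 3) (440, 848, 3)
[0.39979854 0.32441696] ['139.1@-82.8', '157.4@-173.1', '138.9@97.7', '158.5@7.0']
[[-0.    -0.928 -0.373]
 [ 0.    -0.373  0.928]
 [-1.     0.     0.   ]]
```

View pics/ab.png

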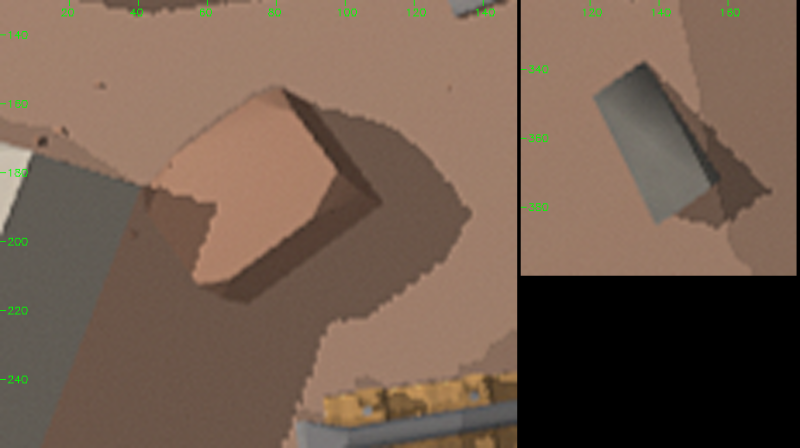

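View pics/cd.png

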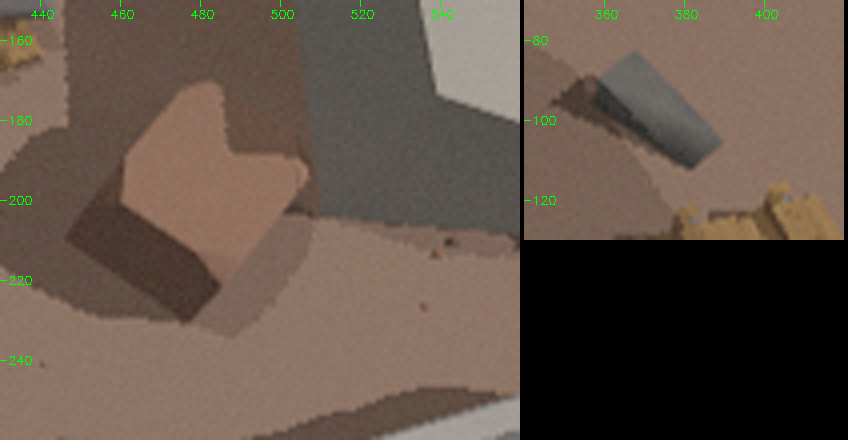

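```bash
python3 - <<'E'
from h import *
T=cam("top");S=cam("scene")
print(toworld(T,(110,188),0),toworld(S,(446,209),0))
for z in (.03,.05,.07,.09): print(z,toworld(T,[(97,181),(83,156)],z)[:,:2].ravel().round(3),toworld(S,[(461,200),(486,221)],z)[:,:2].ravel().round(3))
print("grey",toworld(T,[(135,339),(157,372),(140,385)],.03).round(3))
E
```

```text
[[0.59940308 0.37411367 0.        ]] [[0.6013824  0.37313116 0.        ]]
0.03 [0.611 0.393 0.667 0.426] [0.599 0.401 0.662 0.435]
0.05 [0.608 0.385 0.663 0.418] [0.609 0.389 0.671 0.423]
0.07 [0.604 0.378 0.659 0.409] [0.619 0.377 0.679 0.41 ]
0.09 [0.601 0.37  0.654 0.401] [0.629 0.365 0.688 0.397]
grey [[0.267 0.301 0.03 ]
 [0.198 0.252 0.03 ]
 [0.171 0.288 0.03 ]]
```

```bash
cat > g.py <<'E'
import sys
from h import *
def show():
    s=sensors.get_state(); M=R.from_euler("xyz",s["eef_rot"],degrees=True).as_matrix(); z=M[:,2]
    print("t %.2f tcp"%s["time_s"],(s["tcp_pos"]*1000).round(1),"jawyaw %.1f"%np.degrees(np.arctan2(z[1],z[0])),"J1 %.1f J6 %.1f"%(s["joints"][0],s["joints"][5]),"F",s["contact_force"].round(1),"w %.1f"%(s["gripper_width"]*1000))
    return s,M
def goal(x,y,z,yaw):
    s,M=show(); d=(np.array([x,y,z])/1000-s["tcp_pos"])@M*100
    cur=np.degrees(np.arctan2(M[1,2],M[0,2])); t=(cur-yaw+90)%180-90
    j=np.degrees(np.arctan2(y,x)); j6=lambda t:s["joints"][5]-t-(j-s["joints"][0])
    print("goal shift cm",d.round(2),"|",[(round(q,1),"J6 %.0f"%j6(q)) for q in (t,t-180 if t>0 else t+180)])
a=list(map(float,sys.argv[1:]))
for i in range(0,len(a),4): goal(*a[i:i+4])
if not a: show()
E
python3 g.py 450 -250 200 111.9  450.7 118.6 150 94.7
```

```text
t 0.60 tcp [ 251.5 -626.4  226.6] jawyaw 111.9 J1 -51.6 J6 -16.5 F [1.  0.2 0.8] w 87.5
goal shift cm [  2.66 -32.45  27.53] | [(np.float64(-0.0), 'J6 -39'), (np.float64(180.0), 'J6 -219')]
t 0.60 tcp [ 251.5 -626.4  226.6] jawyaw 111.9 J1 -51.6 J6 -16.5 F [1.  0.2 0.8] w 87.5
goal shift cm [  7.66 -46.24  61.71] | [(np.float64(17.2), 'J6 -100'), (np.float64(-162.8), 'J6 80')]
```

```bash
python3 -m handwheel '[0.2,-2.6,2.2,1, 0.6,-7.1,6.1,3, 1,-11.7,9.9,5, 1.3,-16.2,13.8,7, 1.7,-20.8,17.6,9, 2.1,-25.3,21.5,11, 2.4,-29.2,24.8,13, 2.7,-32.5,27.5,15, 3.3,-34.1,31.6,17, 4,-36.3,37.1,17.2]' 5 40; python3 g.py 450.7 118.6 120 94.7
```

```text
time_s: 1.85
tcp_pos: [0.4504, -0.1457, 0.1865]
eef_rot: [-105.5, 90.0, -10.9]
contact_force: [1.5, -0.4, 0.4]
gripper_width: 0.0499
t 1.85 tcp [ 450.4 -145.7  186.5] jawyaw 94.6 J1 6.0 J6 -91.4 F [ 1.5 -0.4  0.4] w 49.9
goal shift cm [ 6.65 -2.14 26.34] | [(np.float64(-0.1), 'J6 -100'), (np.float64(179.9), 'J6 -280')]
```

```bash
python3 -c "
from plant import sensors;s=sensors.get_state();print(s['joints'].round(1),s['qd'].round(1))"
```

```text
[  6.    3.1 -27.3   0.  -59.5 -91.4] [ 62.  -14.7 -24.1  -0.1   9.6 -62.4]
```

```bash
sed -i 's/j=np.degrees(np.arctan2(y,x))/j=np.degrees(np.arctan2(y,x)+np.arcsin(193\/np.hypot(x,y)))/' g.py
python3 -m handwheel '[1.5,-0.5,6,0, 3,-1,12,0, 4.5,-1.5,18,0, 5.7,-1.9,23,0, 6.5,-2.1,26,0, 6.65,-2.14,26.34,0, 6.65,-2.14,26.34,0, 6.65,-2.14,26.34,0, 6.65,-2.14,26.34,0, 6.65,-2.14,26.34,0]'; python3 g.py 450.7 118.6 2 94.7;  python3 - <<'E'
from h import *
s=sensors.get_state()
p=s["tcp_pos"]
for n,b in (("top",(150,200,300,310)),("scene",(230,100,420,240))):
    c=cam(n); print(n,topx(c,p).round(1)); crop(c,b,4,f"pics/h1{n}.png")
E
```

```text
time_s: 3.1
tcp_pos: [0.4501, 0.1169, 0.1203]
eef_rot: [-59.5, 90.0, 35.2]
contact_force: [0.7, 0.1, 0.6]
gripper_width: 0.0498
t 3.10 tcp [450.1 116.9 120.3] jawyaw 94.6 J1 38.9 J6 -124.3 F [0.7 0.1 0.6] w 49.8
goal shift cm [11.83 -0.07  0.16] | [(np.float64(-0.1), 'J6 -125'), (np.float64(179.9), 'J6 -305')]
top [[215.5 252.4]]
scene [[333.3 143.9]]
```

View pics/h1top.png

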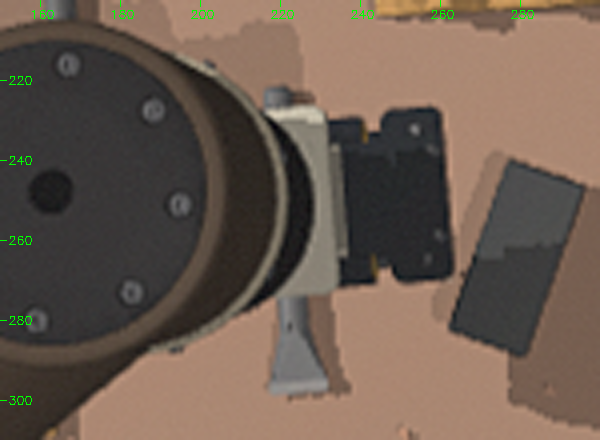

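View pics/h1scene.png

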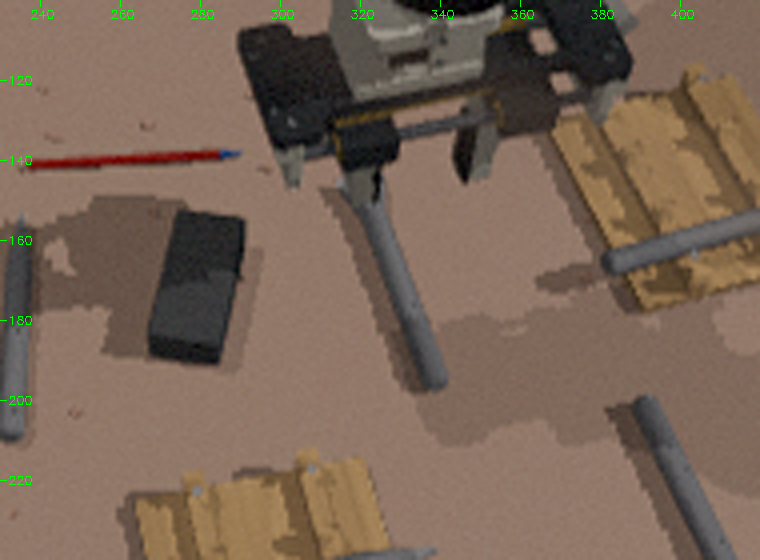

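```bash
python3 -m handwheel '[2,-0.05,0.1,0, 5,-0.07,0.15,0, 8,-0.07,0.15,0, 10,-0.07,0.15,0, 11,-0.07,0.15,0, 11.4,-0.07,0.15,0, 11.6,-0.07,0.15,0, 11.7,-0.07,0.15,0, 11.8,-0.07,0.15,0, 11.8,-0.07,0.15,0]'; python3 g.py; python3 - <<'E'
from h import *
c=cam("scene"); crop(c,(230,100,420,240),4,f"pics/h2.png")
E
```

```text
time_s: 4.45
tcp_pos: [0.4506, 0.119, 0.0023]
eef_rot: [-56.6, 90.0, 38.1]
contact_force: [0.3, 0.2, 0.9]
gripper_width: 0.0501
t 4.45 tcp [450.6 119.    2.3] jawyaw 94.7 J1 39.1 J6 -124.4 F [0.3 0.2 0.9] w 50.1
```

View pics/h2.png

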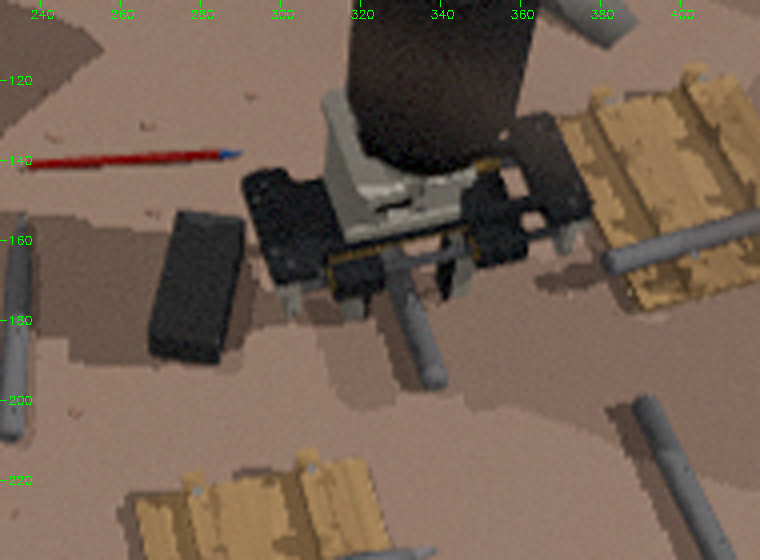

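```bash
python3 -m handwheel '[0,0,0,0,0,0,0,0,0,0,0,0,0,0,0,0,0,0,0,0,0,0,0,0,-0.2,0,0,0,-0.8,0,0,0,-1.8,0,0,0,-3,0,0,0]' 0.5 40; python3 g.py 400 325 100 6.4
```

```text
time_s: 5.75
tcp_pos: [0.4505, 0.1189, 0.0329]
eef_rot: [154.0, 90.0, -111.3]
contact_force: [-0.3, 0.2, -2.5]
gripper_width: 0.0159
t 5.75 tcp [450.5 118.9  32.9] jawyaw 94.7 J1 39.1 J6 -124.4 F [-0.3  0.2 -2.5] w 15.9
goal shift cm [-6.71  3.36 20.95] | [(np.float64(88.3), 'J6 -235'), (np.float64(-91.7), 'J6 -55')]
```

```bash
python3 g.py 402 334 90 6.6; python3 -m handwheel '[-2,0.2,1,-6, -4,0.5,3,-16, -5.5,0.8,5.5,-26, -6,1.2,8.5,-36, -6,1.6,11.5,-46, -6,2,14.5,-56, -6,2.5,17.5,-66, -6,2.9,20,-76, -6,3.1,21.5,-86, -5.7,3.2,21.9,-91.5]' ; python3 g.py 402 334 60 6.6
```

```text
t 5.75 tcp [450.5 118.9  32.9] jawyaw 94.7 J1 39.1 J6 -124.4 F [-0.3  0.2 -2.5] w 15.9
goal shift cm [-5.71  3.08 21.83] | [(np.float64(88.1), 'J6 -235'), (np.float64(-91.9), 'J6 -55')]
time_s: 7.0
tcp_pos: [0.4007, 0.3358, 0.09]
eef_rot: [-126.6, 89.9, 59.9]
contact_force: [0.1, -1.4, -2.8]
gripper_width: 0.0158
t 7.00 tcp [400.7 335.8  90. ] jawyaw -173.5 J1 61.5 J6 -55.0 F [ 0.1 -1.4 -2.8] w 15.8
goal shift cm [ 3.    0.2  -0.11] | [(np.float64(-0.1), 'J6 -55'), (np.float64(179.9), 'J6 -235')]
```

```bash
python3 -m handwheel '[0.5,0.1,-0.1,0, 1.5,0.2,-0.1,0, 2.5,0.2,-0.1,0, 3.3,0.2,-0.1,0, 3.8,0.2,-0.1,0, 4,0.2,-0.1,0, 4,0.2,-0.1,0, 4,0.2,-0.1,0, 4,0.2,-0.1,0, 4,0.2,-0.1,0]' ; python3 g.py 402 334 22.8 6.6
 python3 - <<'E'
from h import *
c=cam("scene"); crop(c,(320,70,470,210),4,f"pics/h3.png");c=cam("top"); crop(c,(70,220,230,340),4,f"pics/h3t.png")
E
```

```text
time_s: 8.25
tcp_pos: [0.402, 0.3329, 0.0492]
eef_rot: [-126.2, 90.0, 59.9]
contact_force: [0.1, 0.4, -3.2]
gripper_width: 0.0155
t 8.25 tcp [402.  332.9  49.2] jawyaw -173.8 J1 61.2 J6 -55.0 F [ 0.1  0.4 -3.2] w 15.5
goal shift cm [ 2.64 -0.11 -0.01] | [(np.float64(-0.4), 'J6 -55'), (np.float64(179.6), 'J6 -235')]
```

View pics/h3.png

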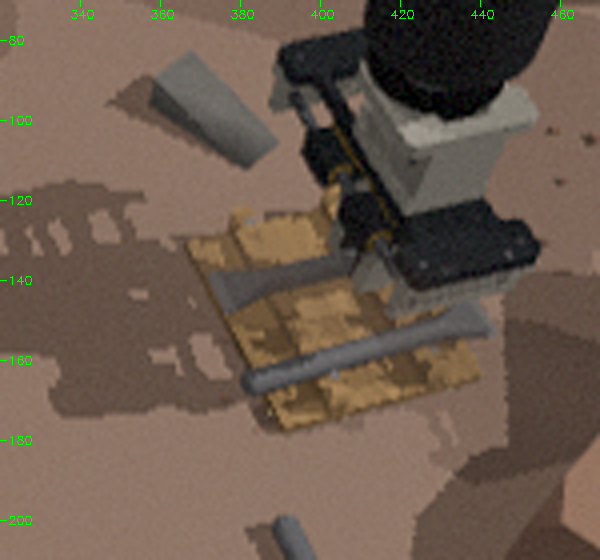

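View pics/h3t.png

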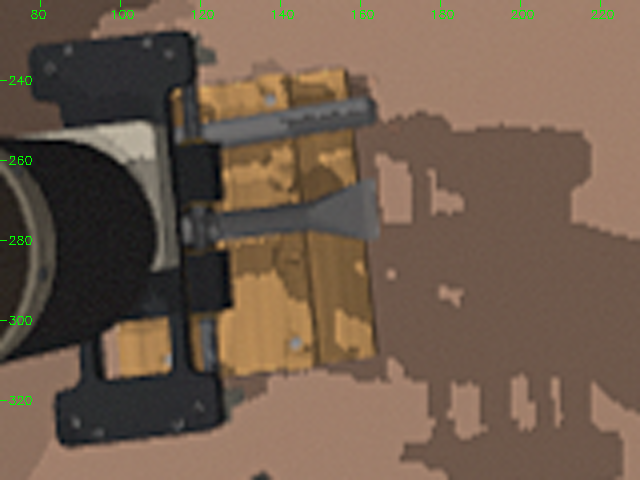

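```bash
python3 - <<'E'
from h import *
T=cam("top");S=cam("scene")
print(toworld(T,np.array([(375,208),(230,225)])/4+[70-.4,220-.4],.055).round(4))
print(toworld(S,np.array([(222,293),(330,270)])/4+[320-.4,70-.4],.055).round(4))
E
```

```text
[[0.4111 0.2362 0.055 ]
 [0.4025 0.3131 0.055 ]]
[[0.4152 0.2388 0.055 ]
 [0.4095 0.311  0.055 ]]
```

```bash
python3 -m handwheel '[0.5,-0.1,0,0, 1.1,-0.1,0,0, 1.7,-0.1,0,0, 2.1,-0.1,0,0, 2.3,-0.1,0,0, 2.45,-0.1,0,0, 2.55,-0.1,0,0, 2.65,-0.1,0,0, 2.65,-0.1,0,0, 2.65,-0.1,0,0]' ; python3 g.py 402 334 22.3 6.6
```

```text
time_s: 9.7
tcp_pos: [0.4019, 0.3338, 0.0227]
eef_rot: [-125.6, 90.0, 60.5]
contact_force: [-1.1, -1.0, -3.3]
gripper_width: 0.0154
t 9.70 tcp [401.9 333.8  22.7] jawyaw -173.8 J1 61.2 J6 -55.1 F [-1.1 -1.  -3.3] w 15.4
goal shift cm [ 0.04 -0.02 -0.01] | [(np.float64(-0.4), 'J6 -55'), (np.float64(179.6), 'J6 -235')]
```

```bash
python3 -m handwheel '[0.03,0,0,0, 0.05,0,0,0, 0.05,0,0,0, 0.05,0,0,0,0.05,0,0,0,0.08,0,0,0,0.08,0,0,0,0.08,0,0,0,0.08,0,0,0,0.08,0,0,0]' ; python3 g.py 402 334 22.3 6.6
```

```text
time_s: 10.95
tcp_pos: [0.4019, 0.3338, 0.022]
eef_rot: [-145.2, 90.0, 41.0]
contact_force: [-2.6, -1.7, 5.5]
gripper_width: 0.0155
t 10.95 tcp [401.9 333.8  22. ] jawyaw -173.8 J1 61.2 J6 -55.1 F [-2.6 -1.7  5.5] w 15.5
goal shift cm [-0.03 -0.02 -0.01] | [(np.float64(-0.4), 'J6 -55'), (np.float64(179.6), 'J6 -235')]
```

```bash
python3 -m handwheel '[0,0,0,0,0,0,0,0,0,0,0,0,0,0,0,0,-0.3,0,0,0,-1,0,0,0,-2.5,0,0,0,-5,0,0,0,-8,0,0,0,-11,0,0,0]' 2.8 40; python3 g.py 636 -244 120 104.65
 python3 - <<'E'
from h import *
c=cam("scene"); crop(c,(320,70,470,210),4,f"pics/h4.png");c=cam("top"); crop(c,(70,220,230,340),4,f"pics/h4t.png")
E
```

```text
time_s: 12.2
tcp_pos: [0.402, 0.3338, 0.1339]
eef_rot: [-131.9, 89.9, 54.3]
contact_force: [0.7, 1.1, 0.7]
gripper_width: 0.0279
t 12.20 tcp [402.  333.8 133.9] jawyaw -173.8 J1 61.2 J6 -55.1 F [0.7 1.1 0.7] w 27.9
goal shift cm [  1.36  59.96 -17.04] | [(np.float64(81.5), 'J6 -71'), (np.float64(-98.5), 'J6 109')]
```

View pics/h4.png

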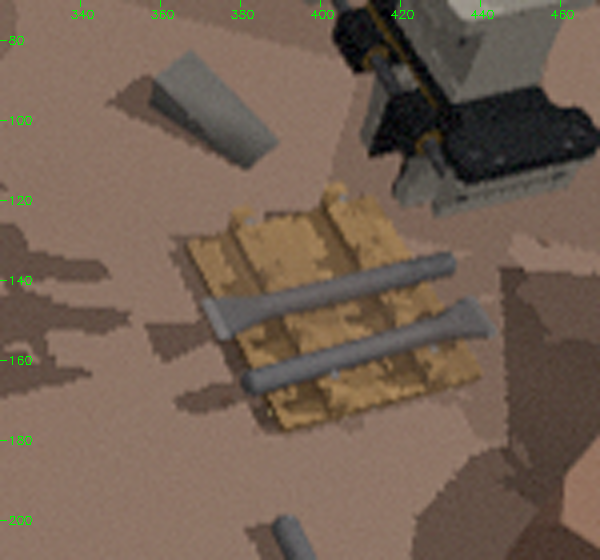

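```bash
python3 g.py 618.9 -244.2 110 104.65
```

```text
t 12.30 tcp [403.3 335.6 136.4] jawyaw -173.8 J1 61.2 J6 -55.1 F [0.9 0.3 0.8] w 28.1
goal shift cm [  2.4   59.99 -15.14] | [(np.float64(81.6), 'J6 -71'), (np.float64(-98.4), 'J6 109')]
```

View pics/h4t.png

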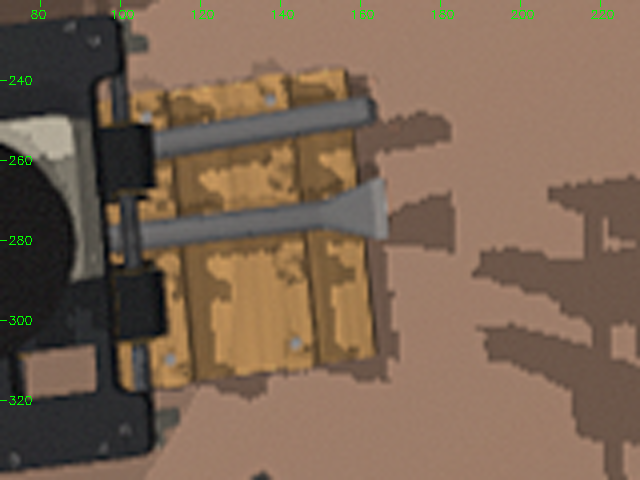

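```bash
python3 -m handwheel '[0,3,-0.8,4, 0,9,-2.3,12, 0,15,-3.8,21, 0,21,-5.3,29, 0,27,-6.8,38, 0,33,-8.3,46, 0.3,39,-9.8,54, 0.7,45,-11.3,62, 1.2,51,-12.8,71, 1.5,56,-14.1,78]' 5; python3 g.py 618.9 -244.2 60 104.65
```

```text
time_s: 13.55
tcp_pos: [0.6026, -0.2102, 0.117]
eef_rot: [-127.1, 90.0, -19.2]
contact_force: [0.4, 1.5, 0.7]
gripper_width: 0.0505
t 13.55 tcp [ 602.6 -210.2  117. ] jawyaw 107.9 J1 -1.7 J6 -70.4 F [0.4 1.5 0.7] w 50.5
goal shift cm [ 5.7  -0.51 -3.74] | [(np.float64(3.2), 'J6 -71'), (np.float64(-176.8), 'J6 109')]
```

```bash
python3 -m handwheel '[1,-0.2,-1.8,1.6, 3,-0.4,-3.2,3.2, 4.5,-0.51,-3.74,3.2, 5.5,-0.51,-3.74,3.2, 6,-0.51,-3.74,3.2, 6,-0.51,-3.74,3.2, 6,-0.51,-3.74,3.2, 6,-0.51,-3.74,3.2, 6,-0.51,-3.74,3.2, 6,-0.51,-3.74,3.2]'; python3 g.py 618.9 -244.2 2 104.65
 python3 - <<'E'
from h import *
c=cam("scene"); crop(c,(100,180,280,310),4,f"pics/h5.png")
E
```

```text
time_s: 14.8
tcp_pos: [0.6189, -0.2418, 0.0569]
eef_rot: [-107.1, 90.0, -2.1]
contact_force: [-0.3, -0.3, -0.6]
gripper_width: 0.0502
t 14.80 tcp [ 618.9 -241.8   56.9] jawyaw 105.0 J1 -4.6 J6 -70.5 F [-0.3 -0.3 -0.6] w 50.2
goal shift cm [ 5.49  0.06 -0.23] | [(np.float64(0.3), 'J6 -71'), (np.float64(-179.7), 'J6 109')]
```

View pics/h5.png

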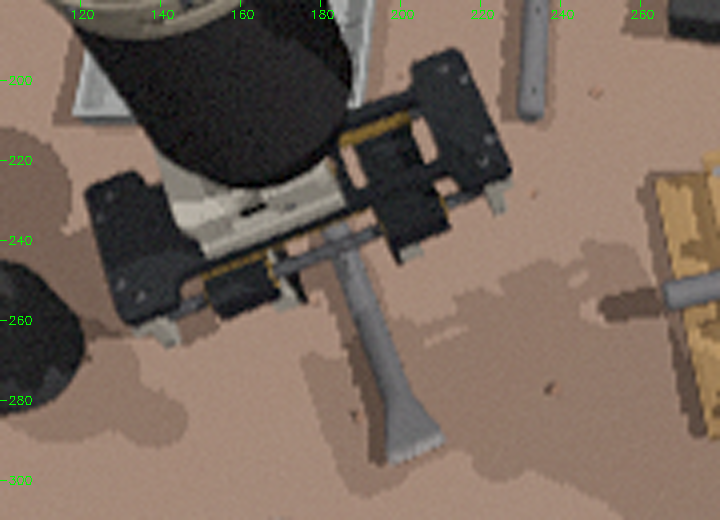

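```bash
python3 -m handwheel '[1.5,0.05,-0.2,0.3, 3.2,0.05,-0.2,0.3, 4.4,0.05,-0.2,0.3, 5,0.05,-0.2,0.3, 5.3,0.05,-0.2,0.3, 5.45,0.05,-0.2,0.3, 5.45,0.05,-0.2,0.3, 5.45,0.05,-0.2,0.3, 5.45,0.05,-0.2,0.3, 5.45,0.05,-0.2,0.3]'; python3 g.py
python3 -m handwheel '[0,0,0,0,0,0,0,0,0,0,0,0,0,0,0,0,0,0,0,0,0,0,0,0,-0.2,0,0,0,-0.8,0,0,0,-1.8,0,0,0,-3,0,0,0]' 0.5 40; python3 g.py 353.4 328 100 6.6
```

```text
time_s: 16.1
tcp_pos: [0.6189, -0.2438, 0.0024]
eef_rot: [-109.6, 90.0, -4.9]
contact_force: [0.2, 0.7, -0.4]
gripper_width: 0.0503
t 16.10 tcp [ 618.9 -243.8    2.4] jawyaw 104.7 J1 -4.7 J6 -70.6 F [ 0.2  0.7 -0.4] w 50.3
time_s: 17.35
tcp_pos: [0.6189, -0.2439, 0.0331]
eef_rot: [-160.3, 90.0, -55.6]
contact_force: [-0.4, 0.7, -2.5]
gripper_width: 0.0156
t 17.35 tcp [ 618.9 -243.9   33.1] jawyaw 104.7 J1 -4.7 J6 -70.6 F [-0.4  0.7 -2.5] w 15.6
goal shift cm [-6.69 11.19 62.05] | [(np.float64(-81.9), 'J6 -60'), (np.float64(98.1), 'J6 -240')]
```

```bash
python3 g.py 354.6 308.4 95 6.6
```

```text
t 17.35 tcp [ 618.9 -243.9   33.1] jawyaw 104.7 J1 -4.7 J6 -70.6 F [-0.4  0.7 -2.5] w 15.6
goal shift cm [-6.19 11.57 60.12] | [(np.float64(-81.9), 'J6 -59'), (np.float64(98.1), 'J6 -239')]
```

```bash
python3 -m handwheel '[-1.5,0.5,2.5,-4, -3.5,1.4,7.3,-12, -5,2.5,13,-20, -6,3.6,19,-28, -6.2,4.8,25,-36, -6.2,5.9,31,-44, -6.2,7.1,37,-52, -6.2,8.2,42.7,-60, -6.2,9.3,48.2,-68, -6.2,10.2,53,-75]'; python3 g.py 354.6 308.4 70 6.6
```

```text
time_s: 18.6
tcp_pos: [0.3851, 0.2452, 0.0956]
eef_rot: [-126.2, 89.9, 53.8]
contact_force: [1.3, 0.2, -3.4]
gripper_width: 0.0154
t 18.60 tcp [385.1 245.2  95.6] jawyaw 180.0 J1 57.3 J6 -57.4 F [ 1.3  0.2 -3.4] w 15.4
goal shift cm [ 2.56 -6.32  3.05] | [(np.float64(-6.6), 'J6 -59'), (np.float64(173.4), 'J6 -239')]
```

```bash
python3 -m handwheel '[0,-2.5,1.2,-3, 0,-4.5,2.2,-5.5, 0.5,-5.8,2.8,-6.6, 1.5,-6.32,3.05,-6.6, 2.5,-6.32,3.05,-6.6, 3.5,-6.32,3.05,-6.6, 4.3,-6.32,3.05,-6.6, 4.7,-6.32,3.05,-6.6, 4.7,-6.32,3.05,-6.6, 4.7,-6.32,3.05,-6.6]'; python3 g.py 354.6 308.4 22 6.6
 python3 - <<'E'
from h import *
c=cam("scene"); crop(c,(320,70,470,210),4,f"pics/h6.png");c=cam("top"); crop(c,(70,220,230,340),4,f"pics/h6t.png")
E
```

```text
time_s: 19.85
tcp_pos: [0.3559, 0.3066, 0.0475]
eef_rot: [-129.2, 90.0, 57.1]
contact_force: [-0.3, -0.3, -1.8]
gripper_width: 0.0154
t 19.85 tcp [355.9 306.6  47.5] jawyaw -173.7 J1 64.8 J6 -58.6 F [-0.3 -0.3 -1.8] w 15.4
goal shift cm [ 2.55 -0.2   0.11] | [(np.float64(-0.3), 'J6 -59'), (np.float64(179.7), 'J6 -239')]
```

View pics/h6.png

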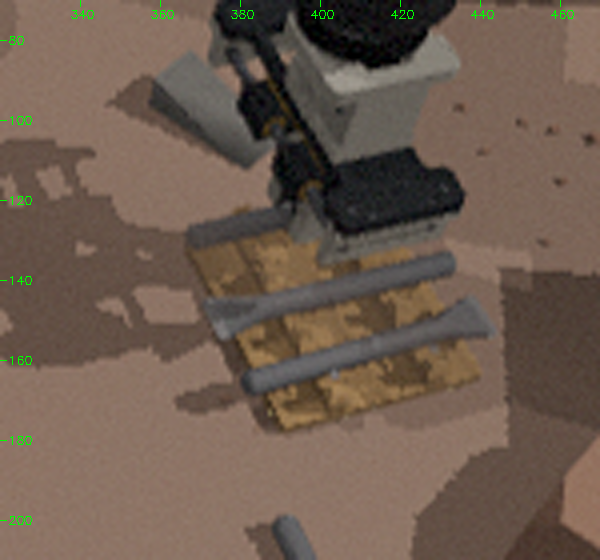

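View pics/h6t.png

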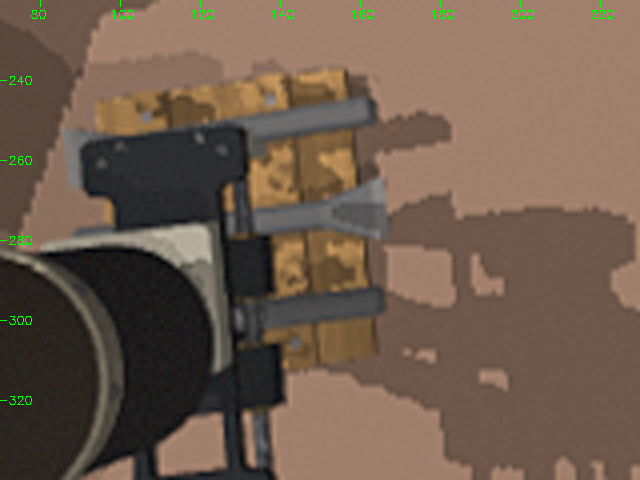

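```bash
python3 -m handwheel '[0.5,-0.15,0.1,-0.3, 1.1,-0.15,0.1,-0.3, 1.7,-0.15,0.1,-0.3, 2.1,-0.15,0.1,-0.3, 2.3,-0.15,0.1,-0.3, 2.4,-0.15,0.1,-0.3, 2.48,-0.15,0.1,-0.3, 2.53,-0.15,0.1,-0.3, 2.55,-0.15,0.1,-0.3, 2.55,-0.15,0.1,-0.3]'; python3 g.py  354.6 308.4 22 6.6
```

```text
time_s: 21.2
tcp_pos: [0.3546, 0.3078, 0.0221]
eef_rot: [-133.3, 90.0, 53.3]
contact_force: [-2.7, -0.9, 6.3]
gripper_width: 0.0154
t 21.20 tcp [354.6 307.8  22.1] jawyaw -173.4 J1 65.1 J6 -58.5 F [-2.7 -0.9  6.3] w 15.4
goal shift cm [ 0.01 -0.06 -0.  ] | [(np.float64(-0.0), 'J6 -59'), (np.float64(180.0), 'J6 -239')]
```

```bash
python3 -m handwheel '[0,0,0,0,0,0,0,0,0,0,0,0,0,0,0,0,-0.3,0,0,0,-1,0,0,0,-2.5,0,0,0,-5,0,0,0,-7.5,0,0,0,-8.5,0,0,0]' 2.8 40; python3 g.py 629.7 253.9 100 95.75
 python3 - <<'E'
from h import *
c=cam("scene"); crop(c,(320,70,470,210),4,f"pics/h7.png")
E
```

```text
time_s: 22.45
tcp_pos: [0.355, 0.3085, 0.1086]
eef_rot: [-124.3, 89.8, 62.3]
contact_force: [-0.4, 0.5, -0.3]
gripper_width: 0.0279
t 22.45 tcp [355.  308.5 108.6] jawyaw -173.4 J1 65.1 J6 -58.5 F [-0.4  0.5 -0.3] w 27.9
goal shift cm [  0.88   8.58 -26.66] | [(np.float64(-89.2), 'J6 57'), (np.float64(90.8), 'J6 -123')]
```

View pics/h7.png

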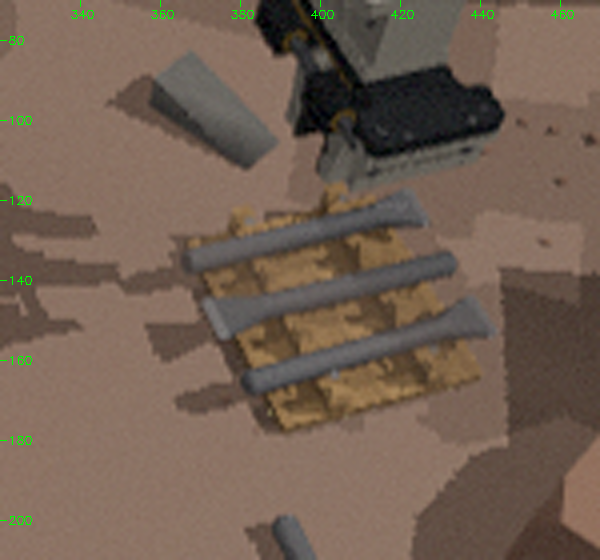

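```bash
python3 -m handwheel '[-0.5,0.5,-1.5,8, -0.5,1.4,-4.4,18, -0.5,2.4,-7.5,28, 0,3.4,-10.7,38, 0,4.5,-14,48, 0,5.5,-17.2,58, 0.3,6.6,-20.5,68, 0.6,7.5,-23.2,78, 0.9,8.2,-25.5,87, 0.9,8.58,-26.66,90.8]' 5; python3 g.py 629.7 253.9 60 95.75
```

```text
time_s: 23.75
tcp_pos: [0.6298, 0.2522, 0.0958]
eef_rot: [118.0, 89.9, -146.5]
contact_force: [-0.7, 1.0, 0.8]
gripper_width: 0.0496
t 23.75 tcp [629.8 252.2  95.8] jawyaw 95.5 J1 38.2 J6 -122.7 F [-0.7  1.   0.8] w 49.6
goal shift cm [ 3.58 -0.02  0.17] | [(np.float64(-0.2), 'J6 -123'), (np.float64(179.8), 'J6 -303')]
```

```bash
python3 -m handwheel '[0.8,-0.02,0.1,-0.2, 2,-0.02,0.15,-0.2, 3,-0.02,0.15,-0.2, 3.6,-0.02,0.15,-0.2, 4,-0.02,0.15,-0.2, 4.1,-0.02,0.15,-0.2, 4.1,-0.02,0.15,-0.2, 4.1,-0.02,0.15,-0.2, 4.1,-0.02,0.15,-0.2, 4.1,-0.02,0.15,-0.2]'; python3 g.py 629.7 253.9 2.2 95.75
 python3 - <<'E'
from h import *
c=cam("scene"); crop(c,(330,160,500,290),4.4,f"pics/h8.png")
E
```

```text
time_s: 25.0
tcp_pos: [0.6294, 0.2546, 0.0569]
eef_rot: [-59.5, 90.0, 36.4]
contact_force: [-0.5, 0.8, -0.8]
gripper_width: 0.0499
t 25.00 tcp [629.4 254.6  56.9] jawyaw 96.0 J1 38.4 J6 -122.5 F [-0.5  0.8 -0.8] w 49.9
goal shift cm [ 5.47 -0.02 -0.07] | [(np.float64(0.2), 'J6 -123'), (np.float64(-179.8), 'J6 57')]
```

View pics/h8.png

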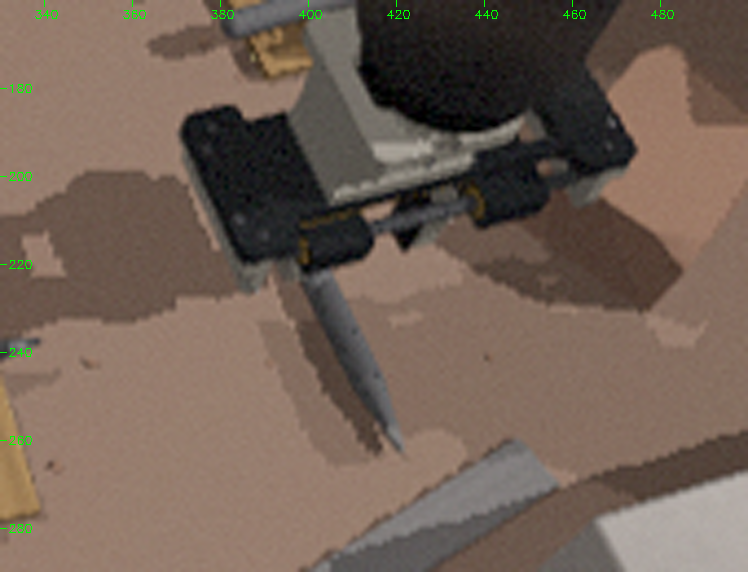

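```bash
python3 -m handwheel '[1.5,0,0,0, 3.2,0,0,0, 4.4,0,0,0, 5,0,0,0, 5.3,0,0,0, 5.45,0,0,0, 5.45,0,0,0, 5.45,0,0,0, 5.45,0,0,0, 5.45,0,0,0]'; python3 g.py
python3 -m handwheel '[0,0,0,0,0,0,0,0,0,0,0,0,0,0,0,0,0,0,0,0,0,0,0,0,-0.2,0,0,0,-0.8,0,0,0,-1.8,0,0,0,-3,0,0,0]' 0.5 40; python3 g.py 696.5 -5.4 95 2
```

```text
time_s: 26.3
tcp_pos: [0.6294, 0.2547, 0.0024]
eef_rot: [-58.4, 90.0, 37.6]
contact_force: [-0.4, 0.1, 0.7]
gripper_width: 0.0502
t 26.30 tcp [629.4 254.7   2.4] jawyaw 96.0 J1 38.4 J6 -122.5 F [-0.4  0.1  0.7] w 50.2
time_s: 27.55
tcp_pos: [0.6294, 0.2547, 0.0331]
eef_rot: [-69.1, 90.0, 26.9]
contact_force: [0.5, -0.2, -1.7]
gripper_width: 0.016
t 27.55 tcp [629.4 254.7  33.1] jawyaw 96.0 J1 38.4 J6 -122.5 F [ 0.5 -0.2 -1.7] w 16.0
goal shift cm [ -6.19  -3.97 -26.56] | [(np.float64(-86.0), 'J6 -14'), (np.float64(94.0), 'J6 -194')]
```

```bash
python3 -m handwheel '[-1.5,-0.2,-1.5,-6, -3.5,-0.7,-4.4,-16, -5,-1.1,-7.5,-26, -6,-1.6,-10.7,-36, -6.2,-2.1,-14,-46, -6.2,-2.6,-17.2,-56, -6.2,-3,-20.5,-66, -6.2,-3.5,-23.2,-76, -6.2,-3.8,-25.5,-83, -6,-3.95,-26.5,-86]'; python3 g.py 696.8 -5.5 48 2
python3 -m handwheel '[0.5,0,0,0, 1.5,0,0,0, 2.5,0,0,0, 3.5,0,0,0, 4.2,0,0,0, 4.5,0,0,0, 4.5,0,0,0, 4.5,0,0,0, 4.5,0,0,0,4.5,0,0,0]' ;python3 g.py 696.8 -5.5 22 2
 python3 - <<'E'
from h import *
c=cam("scene"); crop(c,(240,190,390,320),4,f"pics/h9.png");c=cam("top"); crop(c,(200,100,350,230),4,f"pics/h9t.png")
E
```

```text
time_s: 28.8
tcp_pos: [0.6966, -0.0063, 0.0934]
eef_rot: [-173.6, 89.9, 8.5]
contact_force: [-0.6, -0.1, -2.3]
gripper_width: 0.0155
t 28.80 tcp [696.6  -6.3  93.4] jawyaw -177.9 J1 15.5 J6 -13.4 F [-0.6 -0.1 -2.3] w 15.5
goal shift cm [ 4.54 -0.08 -0.02] | [(np.float64(0.1), 'J6 -14'), (np.float64(-179.9), 'J6 166')]
time_s: 30.05
tcp_pos: [0.6963, -0.0049, 0.0475]
eef_rot: [-167.2, 90.0, 14.8]
contact_force: [0.4, -0.8, -1.4]
gripper_width: 0.0156
t 30.05 tcp [696.3  -4.9  47.5] jawyaw -178.0 J1 15.6 J6 -13.6 F [ 0.4 -0.8 -1.4] w 15.6
goal shift cm [ 2.55  0.07 -0.05] | [(np.float64(-0.0), 'J6 -14'), (np.float64(180.0), 'J6 -194')]
```

View pics/h9.png

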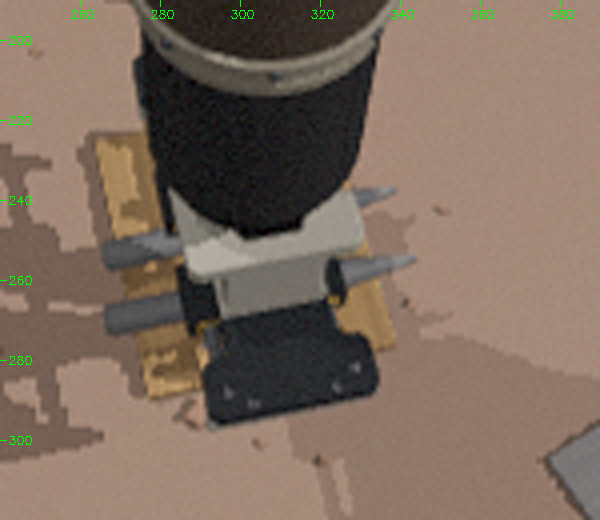

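View pics/h9t.png

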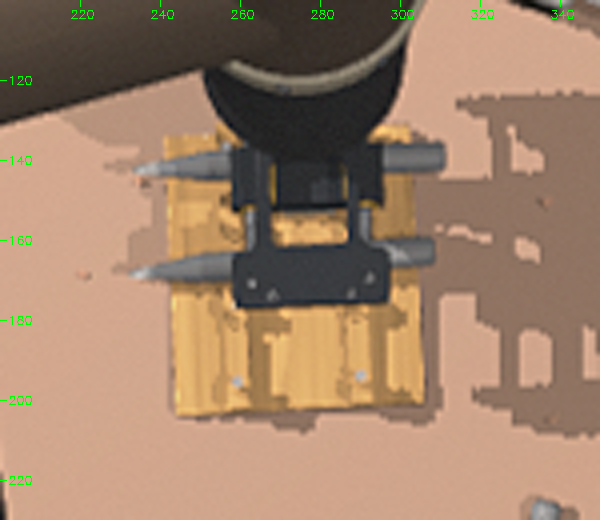

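```bash
python3 -m handwheel '[0.5,0,0,0, 1.1,0,0,0, 1.7,0,0,0, 2.1,0,0,0, 2.3,0,0,0, 2.4,0,0,0, 2.48,0,0,0, 2.53,0,0,0, 2.55,0,0,0, 2.55,0,0,0]'; python3 g.py
```

```text
time_s: 31.4
tcp_pos: [0.6963, -0.0048, 0.0222]
eef_rot: [-178.7, 90.0, 3.3]
contact_force: [-1.9, 1.7, 2.1]
gripper_width: 0.0155
t 31.40 tcp [696.3  -4.8  22.2] jawyaw -178.0 J1 15.6 J6 -13.6 F [-1.9  1.7  2.1] w 15.5
```

```bash
python3 -m handwheel '[0,0,0,0,0,0,0,0,0,0,0,0,0,0,0,0,-0.3,0,0,0,-1,0,0,0,-2.5,0,0,0,-5,0,0,0,-7.5,0,0,0,-8.5,0,0,0]' 2.8 40; python3 g.py 439.8 -127.3 90 82
 python3 - <<'E'
from h import *
c=cam("scene"); crop(c,(240,190,390,320),4,f"pics/h10.png");c=cam("top"); crop(c,(200,100,350,230),4,f"pics/h10t.png")
E
```

```text
time_s: 32.65
tcp_pos: [0.6974, -0.0047, 0.1097]
eef_rot: [-171.5, 89.8, 10.5]
contact_force: [-0.1, 0.2, -0.4]
gripper_width: 0.0277
t 32.65 tcp [697.4  -4.7 109.7] jawyaw -178.0 J1 15.6 J6 -13.6 F [-0.1  0.2 -0.4] w 27.7
goal shift cm [ 1.87 11.36 26.17] | [(np.float64(-80.0), 'J6 73'), (np.float64(100.0), 'J6 -107')]
```

View pics/h10.png

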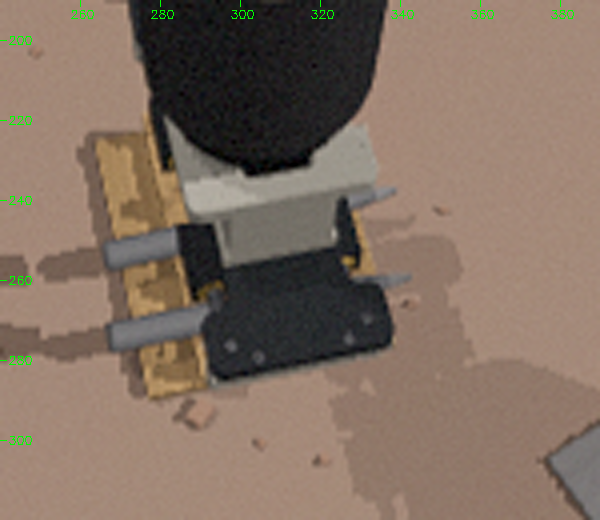

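View pics/h10t.png

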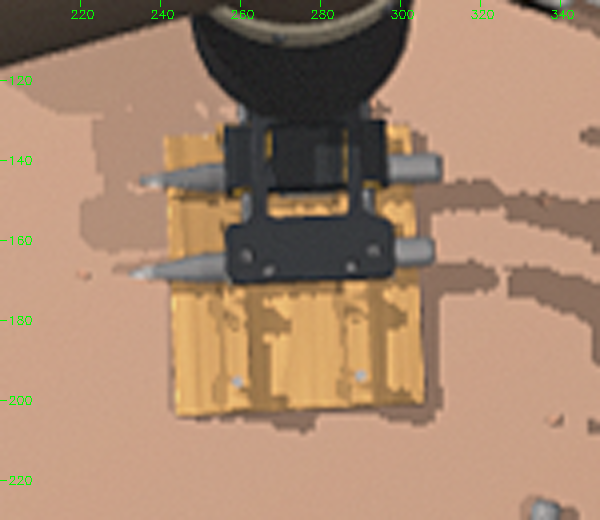

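```bash
python3 -m handwheel '[0,0.6,1.4,-6, 0,1.9,4.4,-15, 0,3.3,7.5,-24, 0,4.7,10.7,-33, 0,6,14,-42, 0.2,7.4,17.2,-51, 0.5,8.8,20.3,-60, 1,10.1,23.2,-69, 1.5,10.9,25.3,-76, 1.8,11.35,26.1,-80]' 5; python3 g.py 439.8 -127.3 57 82
```

```text
time_s: 34.0
tcp_pos: [0.4372, -0.1277, 0.0879]
eef_rot: [-86.9, 89.9, 175.3]
contact_force: [-0.2, -0.1, -0.7]
gripper_width: 0.0499
t 34.00 tcp [ 437.2 -127.7   87.9] jawyaw -97.9 J1 8.6 J6 73.5 F [-0.2 -0.1 -0.7] w 49.9
goal shift cm [ 3.09  0.26 -0.08] | [(np.float64(0.1), 'J6 73'), (np.float64(-179.9), 'J6 253')]
```

```bash
python3 -m handwheel '[0.8,0.1,0,0, 1.8,0.2,0,0, 2.6,0.2,0,0, 3,0.2,0,0, 3.2,0.2,0,0, 3.2,0.2,0,0, 3.2,0.2,0,0, 3.2,0.2,0,0, 3.2,0.2,0,0, 3.2,0.2,0,0]'; python3 g.py 439.8 -127.3 2.2 82
 python3 - <<'E'
from h import *
c=cam("scene"); crop(c,(160,120,310,250),4.4,f"pics/h11.png")
E
```

```text
time_s: 35.25
tcp_pos: [0.4413, -0.1276, 0.0568]
eef_rot: [111.3, 90.0, 13.3]
contact_force: [0.3, 0.6, -0.3]
gripper_width: 0.0501
t 35.25 tcp [ 441.3 -127.6   56.8] jawyaw -98.0 J1 8.6 J6 73.4 F [ 0.3  0.6 -0.3] w 50.1
goal shift cm [ 5.46 -0.15 -0.  ] | [(np.float64(-0.0), 'J6 73'), (np.float64(180.0), 'J6 -107')]
```

View pics/h11.png

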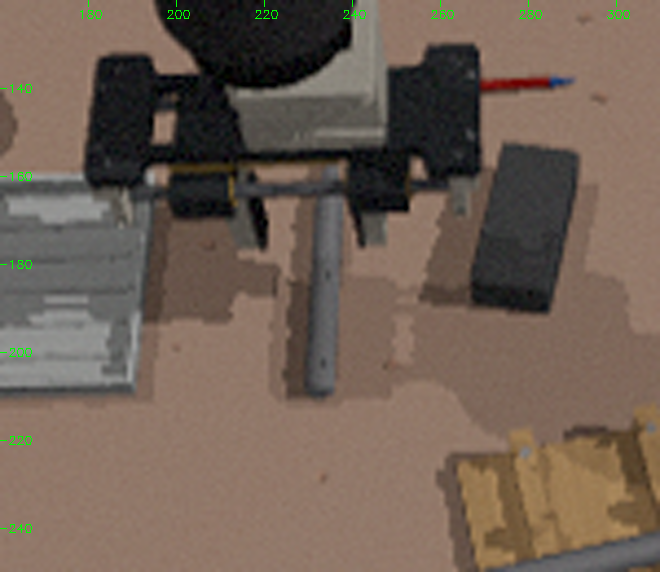

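```bash
python3 -m handwheel '[1.5,-0.1,0,0, 3.2,-0.1,0,0, 4.4,-0.1,0,0, 5,-0.1,0,0, 5.3,-0.1,0,0, 5.45,-0.1,0,0, 5.45,-0.1,0,0, 5.45,-0.1,0,0, 5.45,-0.1,0,0, 5.45,-0.1,0,0]'; python3 g.py
python3 -m handwheel '[0,0,0,0,0,0,0,0,0,0,0,0,0,0,0,0,0,0,0,0,0,0,0,0,-0.2,0,0,0,-0.8,0,0,0,-1.8,0,0,0,-3,0,0,0]' 0.5 40; python3 g.py 596.9 -9 90 2
```

```text
time_s: 36.55
tcp_pos: [0.4403, -0.1274, 0.0024]
eef_rot: [110.3, 90.0, 12.3]
contact_force: [-0.5, 0.6, 0.0]
gripper_width: 0.0498
t 36.55 tcp [ 440.3 -127.4    2.4] jawyaw -98.0 J1 8.6 J6 73.4 F [-0.5  0.6  0. ] w 49.8
time_s: 37.8
tcp_pos: [0.4402, -0.1274, 0.0331]
eef_rot: [-71.0, 90.0, -169.1]
contact_force: [-0.3, -0.2, -3.7]
gripper_width: 0.0154
t 37.80 tcp [ 440.2 -127.4   33.1] jawyaw -98.0 J1 8.6 J6 73.4 F [-0.3 -0.2 -3.7] w 15.4
goal shift cm [ -5.69  13.86 -13.92] | [(np.float64(80.0), 'J6 -16'), (np.float64(-100.0), 'J6 164')]
```

```bash
python3 -m handwheel '[-2,0.3,-0.3,5, -4,1.2,-1.2,14, -5.5,2.8,-2.8,24, -5.7,4.6,-4.6,34, -5.7,6.5,-6.5,44, -5.7,8.4,-8.4,54, -5.7,10.2,-10.2,63, -5.7,12,-12,71, -5.7,13.4,-13.4,78, -5.7,13.86,-13.92,80]'; python3 g.py 596.9 -9 48 2
```

```text
time_s: 39.05
tcp_pos: [0.5978, -0.0082, 0.0899]
eef_rot: [-165.0, 90.0, 16.9]
contact_force: [0.0, 0.2, -2.8]
gripper_width: 0.0156
t 39.05 tcp [597.8  -8.2  89.9] jawyaw -178.1 J1 17.9 J6 -16.1 F [ 0.   0.2 -2.8] w 15.6
goal shift cm [4.19 0.08 0.1 ] | [(np.float64(-0.1), 'J6 -16'), (np.float64(179.9), 'J6 -196')]
```

```bash
python3 -m handwheel '[0.5,0,0,0, 1.5,0,0,0, 2.5,0,0,0, 3.5,0,0,0, 4,0,0,0, 4.2,0,0,0, 4.2,0,0,0, 4.2,0,0,0, 4.2,0,0,0,4.2,0,0,0]' ;python3 g.py 596.9 -9 22 2
 python3 - <<'E'
from h import *
c=cam("scene"); crop(c,(240,190,390,320),4,f"pics/h12.png");c=cam("top"); crop(c,(200,100,350,230),4,f"pics/h12t.png")
E
```

```text
time_s: 40.3
tcp_pos: [0.5971, -0.0089, 0.0475]
eef_rot: [-163.8, 90.0, 18.2]
contact_force: [-0.1, -0.2, -2.6]
gripper_width: 0.0154
t 40.30 tcp [597.1  -8.9  47.5] jawyaw -178.0 J1 17.9 J6 -15.9 F [-0.1 -0.2 -2.6] w 15.4
goal shift cm [2.55 0.01 0.02] | [(np.float64(-0.0), 'J6 -16'), (np.float64(180.0), 'J6 -196')]
```

View pics/h12.png

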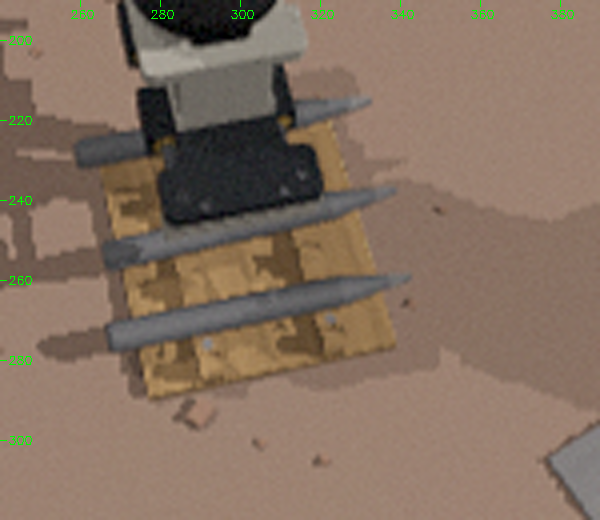

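View pics/h12t.png

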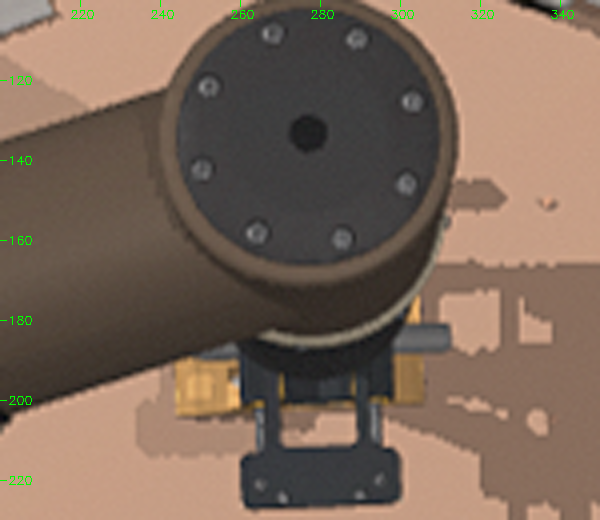

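```bash
python3 -m handwheel '[0.5,0,0,0, 1.1,0,0,0, 1.7,0,0,0, 2.1,0,0,0, 2.3,0,0,0, 2.4,0,0,0, 2.48,0,0,0, 2.53,0,0,0, 2.55,0,0,0, 2.55,0,0,0]'; python3 g.py
```

```text
time_s: 41.65
tcp_pos: [0.5971, -0.0089, 0.0223]
eef_rot: [-176.8, 90.0, 5.2]
contact_force: [-1.8, 0.1, 5.1]
gripper_width: 0.0157
t 41.65 tcp [597.1  -8.9  22.3] jawyaw -178.0 J1 17.9 J6 -15.9 F [-1.8  0.1  5.1] w 15.7
```

```bash
python3 -m handwheel '[0,0,0,0,0,0,0,0,0,0,0,0,0,0,0,0,-0.3,0,0,0,-1,0,0,0,-2.5,0,0,0,-5,0,0,0,-7.5,0,0,0,-8.5,0,0,0]' 2.8 40; python3 g.py 428 -9 100 70
 python3 - <<'E'
from h import *
c=cam("scene"); crop(c,(240,130,390,310),3.3,f"pics/h13.png")
E
```

```text
time_s: 42.9
tcp_pos: [0.598, -0.0087, 0.1094]
eef_rot: [-168.9, 89.8, 13.1]
contact_force: [-0.7, -0.0, -0.1]
gripper_width: 0.0279
t 42.90 tcp [598.   -8.7 109.4] jawyaw -178.0 J1 17.9 J6 -15.9 F [-0.7 -0.  -0.1] w 27.9
goal shift cm [ 0.88 -0.56 16.99] | [(np.float64(-68.0), 'J6 44'), (np.float64(112.0), 'J6 -136')]
```

View pics/h13.png

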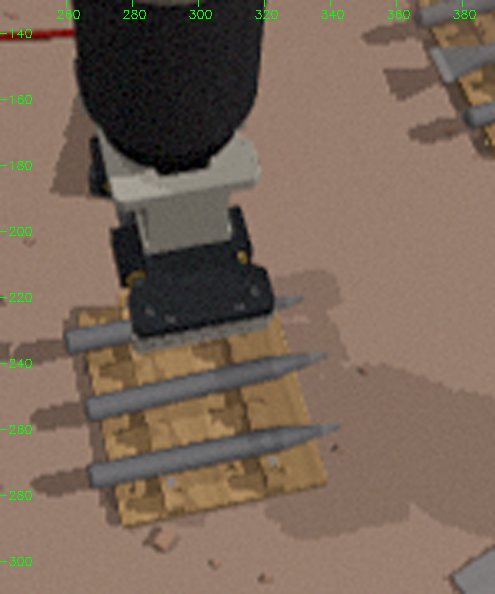

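```bash
python3 -m handwheel '[-0.3,0,1,-5, -0.3,-0.1,2.8,-13, -0.3,-0.2,4.8,-21, -0.2,-0.3,6.8,-29, 0,-0.3,8.8,-37, 0.2,-0.4,10.8,-45, 0.4,-0.4,12.8,-53, 0.6,-0.5,14.8,-60, 0.8,-0.55,16.3,-66, 0.9,-0.55,17,-68]' 7.6; python3 g.py 428 -9 60 70
 python3 - <<'E'
from h import *
c=cam("scene"); crop(c,(200,100,350,230),4.4,f"pics/h14.png");c=cam("top"); crop(c,(200,200,350,330),4.4,f"pics/h14t.png")
E
```

```text
time_s: 44.2
tcp_pos: [0.4258, -0.0095, 0.0974]
eef_rot: [-59.4, 90.0, -169.3]
contact_force: [-0.2, 0.3, -0.1]
gripper_width: 0.0759
t 44.20 tcp [425.8  -9.5  97.4] jawyaw -110.0 J1 25.5 J6 44.6 F [-0.2  0.3 -0.1] w 75.9
goal shift cm [ 3.74  0.19 -0.12] | [(np.float64(0.0), 'J6 44'), (np.float64(-180.0), 'J6 224')]
```

View pics/h14.png

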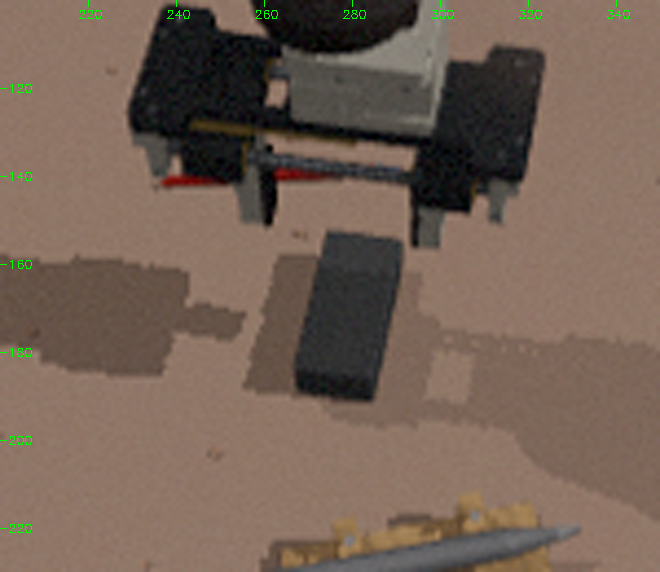

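View pics/h14t.png

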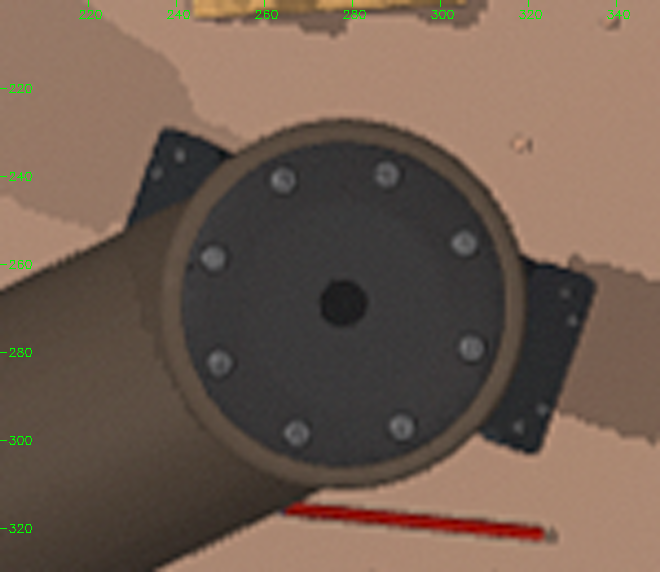

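```bash
python3 - <<'E'
from h import *
S=cam("scene")
p=toworld(S,np.array([(326,232),(402,240),(374,379),(297,369)])/4.4+[200-.4,100-.4],.028)[:,:2]
print(p.mean(0),[("%.1f@%.1f"%(1000*np.hypot(*d),np.degrees(np.arctan2(d[1],d[0])))) for d in np.roll(p,-1,0)-p])
E
python3 g.py 428 -9 5 70.2
```

```text
[ 0.43132734 -0.00857283] ['44.7@72.3', '97.4@-19.3', '43.4@-108.9', '96.5@161.5']
t 44.35 tcp [427.   -9.2  97.8] jawyaw -110.1 J1 25.4 J6 44.5 F [-0.1 -0.5  0.8] w 76.3
goal shift cm [ 9.28  0.08 -0.06] | [(np.float64(-0.3), 'J6 45'), (np.float64(179.7), 'J6 -135')]
```

```bash
python3 -m handwheel '[1.5,0.1,0,-0.3, 4,0.1,0,-0.3, 6.5,0.1,0,-0.3, 8,0.1,0,-0.3, 8.8,0.1,0,-0.3, 9.1,0.1,0,-0.3, 9.2,0.1,0,-0.3, 9.25,0.1,0,-0.3, 9.25,0.1,0,-0.3, 9.25,0.1,0,-0.3]'; python3 g.py
python3 -m handwheel '[0,0,0,0,0,0,0,0,0,0,0,0,0,0,0,0,0,0,0,0,0,0,0,0,-0.2,0,0,0,-0.8,0,0,0,-1.8,0,0,0,-3,0,0,0]' 3.8 40; python3 g.py 410.5 -313 90 -8.4
```

```text
time_s: 45.6
tcp_pos: [0.4279, -0.0096, 0.0055]
eef_rot: [135.1, 90.0, 25.4]
contact_force: [-0.1, -0.5, 0.2]
gripper_width: 0.0762
t 45.60 tcp [427.9  -9.6   5.5] jawyaw -109.7 J1 25.3 J6 44.9 F [-0.1 -0.5  0.2] w 76.2
time_s: 46.85
tcp_pos: [0.4278, -0.0097, 0.0361]
eef_rot: [-29.1, 90.0, -138.9]
contact_force: [0.6, 0.8, -4.1]
gripper_width: 0.046
t 46.85 tcp [427.8  -9.7  36.1] jawyaw -109.7 J1 25.3 J6 44.9 F [ 0.6  0.8 -4.1] w 46.0
goal shift cm [-5.39  8.61 29.13] | [(np.float64(78.7), 'J6 7'), (np.float64(-101.3), 'J6 187')]
```

```bash
python3 -m handwheel '[-1.5,0.4,1.5,5, -3.5,1.4,4.5,14, -5,2.4,8,23, -5.4,3.4,11.5,32, -5.4,4.4,15,41, -5.4,5.5,18.5,50, -5.4,6.5,22,59, -5.4,7.5,25.2,68, -5.4,8.3,28,75, -5.4,8.61,29.1,78.7]'; python3 g.py 410.5 -313 45 -8.4
```

```text
time_s: 48.1
tcp_pos: [0.4103, -0.314, 0.09]
eef_rot: [169.1, 90.0, -19.6]
contact_force: [0.1, 0.2, -2.9]
gripper_width: 0.046
t 48.10 tcp [ 410.3 -314.    90. ] jawyaw 171.3 J1 -15.6 J6 6.9 F [ 0.1  0.2 -2.9] w 46.0
goal shift cm [ 4.5  -0.11 -0.  ] | [(np.float64(-0.3), 'J6 7'), (np.float64(179.7), 'J6 -173')]
```

```bash
python3 -m handwheel '[0.8,-0.05,0,-0.3, 2,-0.05,0,-0.3, 3.2,-0.05,0,-0.3, 4.2,-0.05,0,-0.3, 4.8,-0.05,0,-0.3, 5,-0.05,0,-0.3, 5,-0.05,0,-0.3, 5,-0.05,0,-0.3, 5,-0.05,0,-0.3,5,-0.05,0,-0.3]'; python3 g.py 410.5 -313 8.5 -8.4
 python3 - <<'E'
from h import *
c=cam("scene"); crop(c,(90,120,250,240),4.4,f"pics/h15.png");c=cam("top"); crop(c,(350,200,510,330),4.4,f"pics/h15t.png")
E
```

```text
time_s: 49.35
tcp_pos: [0.4108, -0.3122, 0.0395]
eef_rot: [177.7, 90.0, -10.4]
contact_force: [0.9, 0.2, -3.3]
gripper_width: 0.0457
t 49.35 tcp [ 410.8 -312.2   39.5] jawyaw 171.9 J1 -15.4 J6 7.3 F [ 0.9  0.2 -3.3] w 45.7
goal shift cm [3.1  0.09 0.02] | [(np.float64(0.3), 'J6 7'), (np.float64(-179.7), 'J6 187')]
```

View pics/h15.png

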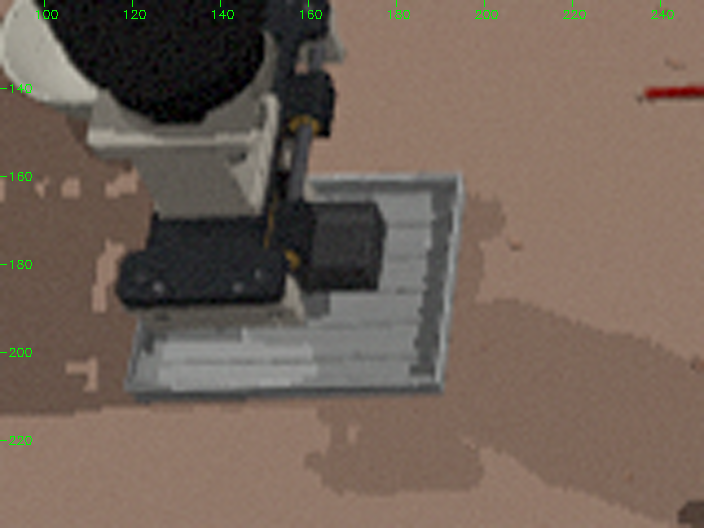

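View pics/h15t.png

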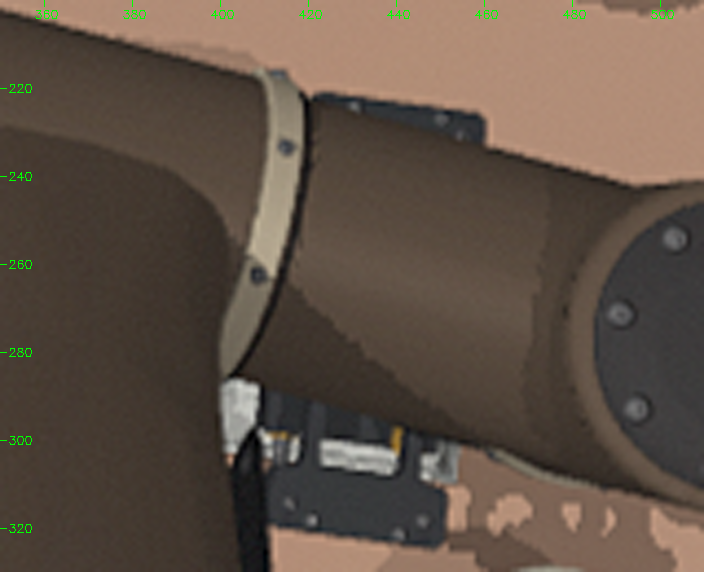

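```bash
python3 -m handwheel '[0.5,0,0,0, 1.2,0,0,0, 1.8,0,0,0, 2.3,0,0,0, 2.6,0,0,0, 2.8,0,0,0, 2.88,0,0,0, 2.93,0,0,0, 2.98,0,0,0, 2.98,0,0,0]'; python3 g.py
```

```text
time_s: 50.7
tcp_pos: [0.4107, -0.3122, 0.0095]
eef_rot: [172.4, 90.0, -15.7]
contact_force: [-0.2, -0.9, -4.1]
gripper_width: 0.0458
t 50.70 tcp [ 410.7 -312.2    9.5] jawyaw 171.9 J1 -15.4 J6 7.3 F [-0.2 -0.9 -4.1] w 45.8
```

```bash
python3 -m handwheel '[0.03,0,0,0, 0.05,0,0,0, 0.07,0,0,0, 0.07,0,0,0,0.07,0,0,0,0.07,0,0,0,0.07,0,0,0,0.07,0,0,0,0.07,0,0,0,0.07,0,0,0]'; python3 g.py
```

```text
time_s: 51.95
tcp_pos: [0.4107, -0.3121, 0.0088]
eef_rot: [-62.5, 90.0, 109.3]
contact_force: [-0.9, -0.4, -2.6]
gripper_width: 0.0456
t 51.95 tcp [ 410.7 -312.1    8.8] jawyaw 171.9 J1 -15.4 J6 7.3 F [-0.9 -0.4 -2.6] w 45.6
```

```bash
python3 -m handwheel '[0.03,0,0,0, 0.05,0,0,0, 0.06,0,0,0, 0.06,0,0,0,0.06,0,0,0,0.06,0,0,0,0.06,0,0,0,0.06,0,0,0,0.06,0,0,0,0.06,0,0,0]'; python3 g.py
```

```text
time_s: 53.2
tcp_pos: [0.4107, -0.3121, 0.0083]
eef_rot: [150.0, 90.0, -38.2]
contact_force: [-1.9, 0.8, 4.8]
gripper_width: 0.0459
t 53.20 tcp [ 410.7 -312.1    8.3] jawyaw 171.9 J1 -15.4 J6 7.3 F [-1.9  0.8  4.8] w 45.9
```

```bash
python3 -m handwheel '[0,0,0,0,0,0,0,0,0,0,0,0,0,0,0,0,-0.3,0,0,0,-1,0,0,0,-3,0,0,0,-6,0,0,0,-10,0,0,0,-14,0,0,0]' 6.2 40; python3 g.py 300 -600 220 0
```

```text
time_s: 54.45
tcp_pos: [0.4105, -0.3121, 0.15]
eef_rot: [165.0, 90.0, -23.2]
contact_force: [0.8, -0.3, -0.2]
gripper_width: 0.062
t 54.45 tcp [ 410.5 -312.1  150. ] jawyaw 171.9 J1 -15.4 J6 7.3 F [ 0.8 -0.3 -0.2] w 62.0
goal shift cm [-7.   30.06  6.87] | [(np.float64(-8.1), 'J6 47'), (np.float64(171.9), 'J6 -133')]
```

```bash
python3 -m handwheel '[-2,1,0.2,0, -4,4,0.8,0, -6,8,1.8,0, -7,12,2.7,0, -7,16,3.6,0, -7,20,4.5,0, -7,24,5.4,0, -7,27,6.1,0, -7,29,6.6,0, -7,30,6.9,0]'; python3 g.py; python3 - <<'E'
from h import *
c=cam("scene"); crop(c,(100,80,460,320),2.2,"pics/f1.png");c=cam("top"); crop(c,(70,110,480,340),1.95,"pics/f1t.png");crop(c,(70,120,320,330),3.2,"pics/f2t.png")
E
```

```text
time_s: 55.7
tcp_pos: [0.2996, -0.5999, 0.2181]
eef_rot: [-70.6, 90.0, 101.3]
contact_force: [-0.3, 0.4, -0.7]
gripper_width: 0.0617
t 55.70 tcp [ 299.6 -599.9  218.1] jawyaw 171.8 J1 -46.8 J6 38.7 F [-0.3  0.4 -0.7] w 61.7
```

View pics/f1.png

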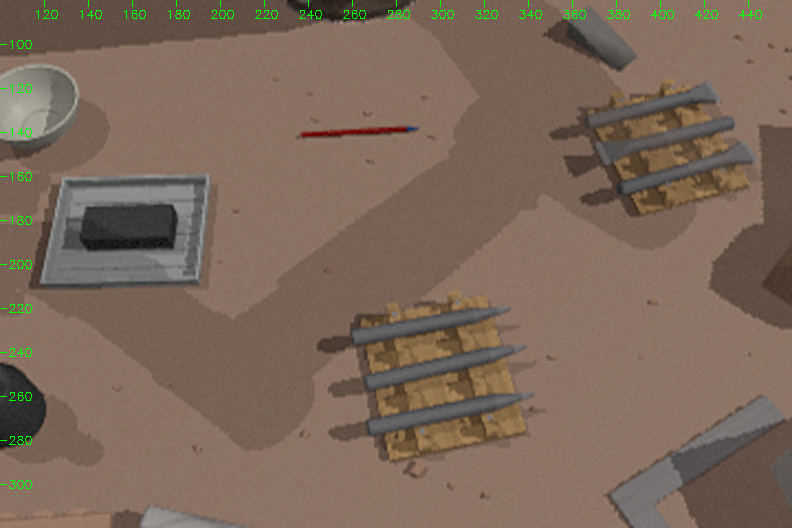

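View pics/f1t.png

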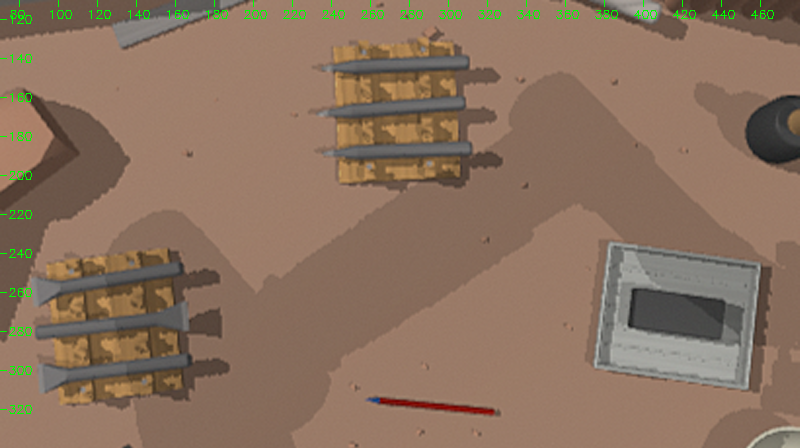

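View pics/f2t.png

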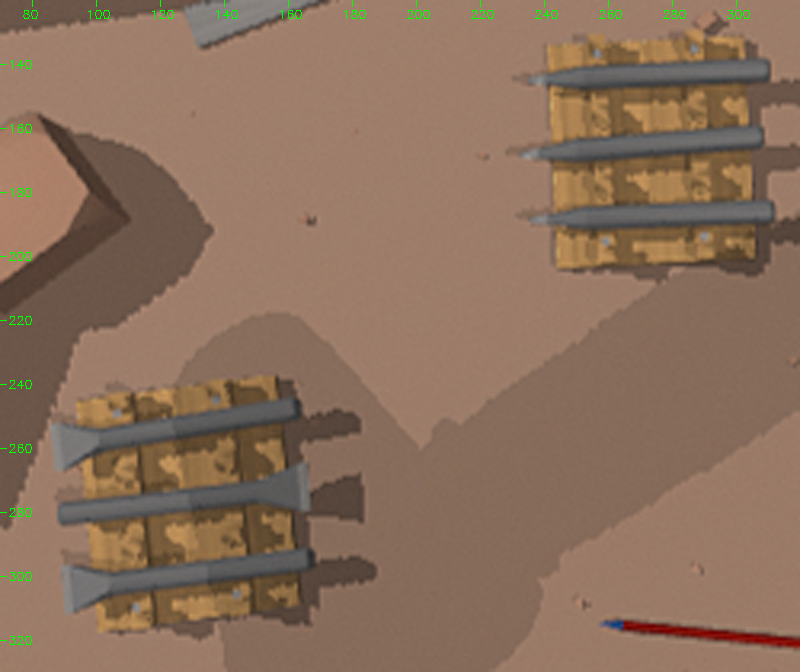

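```bash
python3 - <<'E'
from h import *
T=cam("top");S=cam("scene")
u=np.array([-.035,.999]);c=np.array([.6465,.0028])
uf=np.array([-.115,.993]);cf=np.array([.4031,.3241])
def rep(n,cm,o,s,a,b,c,u):
    p=toworld(cm,np.array([a,b])/s+np.array(o)-.4,.028)[:,:2]-c
    v=np.array([u[1],-u[0]]); print(n,"along mm",(p@u*1000).round(1),"mid %.1f"%(p.mean(0)@u*1000),"lat",(p@v*1000).round(1))
o=(70,120)
rep("P1",T,o,3.2,(515,79),(770,70),c,u);rep("P2",T,o,3.2,(518,218),(774,211),c,u);rep("PR",T,o,3.2,(510,154),(763,135),c,u)
rep("F1",T,o,3.2,(58,514),(308,487),cf,uf);rep("F2",T,o,3.2,(67,590),(314,559),cf,uf);rep("FR",T,o,3.2,(56,447),(299,408),cf,uf)
o=(100,80)
rep("P1s",S,o,2.2,(533,396),(368,428),c,u);rep("P2s",S,o,2.2,(512,309),(352,338),c,u)
rep("F1s",S,o,2.2,(600,152),(733,123),cf,uf);rep("F2s",S,o,2.2,(588,122),(717,92),cf,uf)
E
python3 g.py
```

```text
P1 along mm [ 92.7 -85.5] mid 3.6 lat [49.1 48.2]
P2 along mm [ 93.7 -83.6] mid 5.0 lat [-49.  -51.3]
PR along mm [ 97.9 -78.5] mid 9.7 lat [-3.8  2.3]
F1 along mm [ 83.7 -87.1] mid -1.7 lat [-0.8 -3.1]
F2 along mm [ 81.9 -86.4] mid -2.3 lat [-52.4 -51.9]
FR along mm [ 81.3 -86.3] mid -2.5 lat [44.6 51.1]
P1s along mm [ 82.9 -84.1] mid -0.6 lat [52.9 51.8]
P2s along mm [ 88.1 -82.6] mid 2.7 lat [-46.4 -48.2]
F1s along mm [-87.   80.9] mid -3.0 lat [-1.   4.3]
F2s along mm [-83.3  84.6] mid 0.6 lat [-47.1 -45.4]
t 55.90 tcp [ 300.3 -598.8  218.3] jawyaw 171.9 J1 -46.7 J6 38.6 F [ 1.1  0.5 -1.1] w 62.1
```

All chisels measure within about 5 mm of centre lengthwise and sit in the middle of their bays, and the brick lies flat in the tray. I'm handing the job in.

```bash
python3 -c "
from plant import workorder; print(workorder.close_job())"
```

```text
the job is handed in; nothing more can be done
None
```

I put all five pieces away in the order asked and handed the job in at about 56 s of the 122 s allowed. The two flat chisels went in the middle and near bays of the flat rack. The two points went in the outer bays of the point rack, and the brick went in the drip tray. I lowered each piece until the wrist force showed light contact (roughly 4–10 N), then opened the fingers. Nothing was dropped.

**Last checks**
- **Chisels:** in the final pictures from both cameras, each placed chisel lies in its own bay across both battens. Each is within about 5 mm of centre lengthwise, and within about 5 mm of its bay's centreline by either camera. One near end of the middle flat chisel reads 4 mm off.
- **Residents:** both chisels that were already racked are still in place. I measured `point_resident` about 10 mm off centre lengthwise. It was already off centre (about 7 mm) in the first pictures, and I never touched it.
- **Brick:** it lies flat near the middle of the tray, clear of the walls. I checked this by eye in the pictures, not by measurement.
- **Robot:** it stands clear of everything, with a wrist force of about 1–2 N, which is sensor noise.

**Disagreements:** the two cameras differ by 2–6 mm in world x, the top one reading low and the scene one high. I used their average, which matched the measured tool position when a chisel was in the grip. "Level" was judged from the pictures and the contact heights only, as there is no depth image.

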